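Turn a mould plate face up with a lifter

ROBOT

A 6-joint arm with a two-finger parallel gripper is mounted at the origin on a cart in front of the work surface, level with it; the furniture and walls round the work are solid. World frame = base frame: x ahead of the robot, y to its left, z up, the work surface at z = 0. Lengths are in m, angles in degrees, forces in N, time in s.
With the tool pointing down it reaches from about 0.4 to 0.825 m from the base axis. Payload 7 kg.
Tool frame: the origin (TCP) lies on the centre line of the jaws, within the pads' length; the fingertips stand 25 mm ahead of it and the grasp point (between the pads) lies 6 mm ahead of it; x points along the fingers, z is the direction in which the jaws open and shut, and the axes are right-handed (so a half turn about x gives the same grasp; the last joint's range is limited). The gripper opens to 88 mm and grips with 3 to 60 N. Pads are 19 mm wide; open, the fingers measure 130 mm over their backs; the gripper's body (78 mm by 193 mm) begins 47 mm behind the grasp point.
Start: joints at [82.97, 20.546, 0.682, 0, -70.136, -16.507], TCP at [0.27, 0.619, 0.252] pointing down, gripper open.
Joint ranges: [-176.03, 176.03], [-82.01, 121.73], [-58.28, 71.71], [-173.87, 95.51], [-174.79, -0.11], [-173.66, 173.66]. Speed limits (degrees/s): [136.94, 136.94, 172.46, 180, 180, 180].

INTERFACE

Orientations are given as [roll, pitch, yaw] about the fixed x, y, z axes, in that order (R = Rz(yaw) Ry(pitch) Rx(roll)).
In Python, from plant import ctrl gives the robot as it stands. The module is installed in compiled form; this text tells all that it offers.
- The arm moves only by the tool send_rows, never from a script. Its argument "deltas" is a list of rows, each an object of numbers: "dx", "dy", "dz": the shift along the tool's x, y, z in mm; "ax", "ay", "az": the turn, a rotation vector about the tool's x, y, z in units of 5 degrees (1.0 is 5 degrees); "fingers": the opening, from 0 (shut) to 1 (fully open). A call has 1 to 12 rows; each row shifts and turns the commanded pose from where the row before left it, along the tool's axes as they then stand; what a row does not reach is not made up. A row lasts 1/8 s, in which the tool goes at most 62.5 mm and 10.7 degrees, less where a joint would pass 70% of its speed; a pose out of reach is approached as far as the arm can. A call with a gripper value outside its range is refused whole. The fingers move at their own pace and stop on an object; the grip force is fixed at half the most. Time passes only in rows, so rows that do not move let the fingers close. It gives the time, the measured TCP pose, the force and the opening at its end, in the units of the state.
- ctrl.get_obs(): the state, without advancing time (a new reading comes with each control period).
- ctrl.snapshot(name): name is "scene" or "top"; returns a dict with "image" (420x560x3 uint8, blue, green, red), "fx", "fy", "cx", "cy" (pixels), "k1" (the pictures are not rectified: a ray, as slopes to the right and down, at radius r is drawn at 1 + k1 r^2 times it, then the intrinsics apply), "R" (3x3) and "t" (3): a world point X has camera coordinates R X + t. Camera axes: x right, y down, z forward; pixel columns grow to the right and rows downward; lengths in m; the calibration is good to about 2 mm. A picture is of the moment at which its call begins. There is no depth.
- ctrl.close_job(): hands the job in, once; it reports no verdict.
The state is a dict: "clock": time; "joint_pos": joint angles; "qvel": joint speeds; "tau": joint torques, N m; "tool_pos": TCP position; "orientation": TCP orientation; "force": force on the tool from outside, world axes, zero at the start; "moment": the same for the moment, N m; "opening": finger opening in m.
Only numpy, scipy, OpenCV 4.12 (cv2) and the standard library are available. Lean on these libraries where they do the work, as an engineer would, in place of code of your own. Each camera call takes 0.05 s, during which the arm holds its last target.

TASK

The small mould plate lies face down on the low side of the turning board. Take the lifter by its upright grip, slide its blade under the plate's overhanging near edge, push the plate up to the step and hold it pressed home there for half a second with a light, steady 5 to 10 N, then tip it over the step so that it lies flat, mould face up, on the raised cork side; then lay the lifter flat on its cork mat and let go. Work only with the lifter, gently: the gripper must not touch the plate, the blade must never press on the board or the plate with more than 20 N, and the other things stay where they are.

Things in the scene. Friction and masses are not known exactly. Their poses are not given: they have to be found in the camera images.
- turning_board: fixed board on the table, 190 x 120 mm. Origin on the table, 50 mm before the nominal step, mid-width; +x points across the step from low to raised bed, z up. Low bed: wood, top 8 mm above the table, from x = -60 mm. Near x = +50 mm (see step_foot) a square step rises 7.5 mm to the raised bed: a cork-topped block 72 mm long, as wide as the board, top 15.5 mm up, screwed down (fixed)
- step_foot (a point): nominal middle of the foot of the step (board frame x +50, y 0, z 8 mm), axes as the board. The raised block was set by hand, so the real step, parallel to this, stands anywhere from 5 mm before to 5 mm behind this point along x: feel for it
- mould_plate: loose steel plate, about 0.16 kg, origin at its middle. Slab 60 (x) x 72 (y) x 6 mm; on its -z side a raised mould face 44 x 56 x 3.2 mm with two round brass-rimmed cavities. Lies on the mould face at the start (+z up), so the slab overhangs 8 mm all round, 3.2 mm above the low bed; +x edge 1 to 25 mm short of the step, within 8 degrees of parallel; slides on till it meets it
- lifter_grip (a point): centre of the lifter's upright wooden fin grip, 25 mm above the blade's underside; grip 52 mm long (x) x 16 mm thick (y), from 5 to 48 mm above the underside, to be pinched across y from above. x points forward to the blade's front edge, z up. The lifter weighs about 0.2 kg
- lifter_tip (a point): middle of the front edge of the lifter's flat steel blade, on its underside: 80 mm ahead of the grip's centre and 25 mm below it. The blade is 2 mm thick, 44 mm wide, 112 mm long, of which 52 mm stand clear ahead of the grip. A blade pressed down on the bed drags, and the drag takes part of a push
- lifter_mat: fixed cork mat on the table, 170 (x) x 100 (y) x 3 mm, origin under its middle. The lifter lies on it at the start, its grip 25 mm behind (-x of) the middle, give or take 10 mm, pointing along the mat's +x, and goes back on it
- optic_mould: bystander: round fluted brass cup 68 mm wide, 54 mm high, origin under its middle
- cork_big: bystander: cork stopper 33 mm wide, 32 mm high, origin under its middle
- marker: bystander: white marker pen 135 mm long, lying, 16 mm high, origin under its middle
- caliper: bystander: thin bent caliper lying flat, 100 x 179 x 7 mm, origin under its middle
- tumbler_clear: bystander: clear tumbler 56 mm wide, 70 mm high, origin under its middle
- wax_tin: bystander: round tin 67 mm wide, 24 mm high, origin under its middle
- tape_roll: bystander: roll of tape lying flat, 104 mm wide, 25 mm high, origin under its middle
Mind the look-alikes: they are no part of the job. Several things have the shape of the mould_plate; the one meant has the colours described above.

How it is judged (in metres and radians):
On the way, in this order (a step that is already met when the one before it is completed fails the run):
1. the plate is held pressed home against the step, still flat, by the blade with 2 to 15 N (contact force between lifter and mould_plate between 2 and 15 N and x of mould_plate in the frame of step_foot above -0.037 m and linear speed of mould_plate below 0.005 m/s and angle between mould_plate's own z axis and vertical below 0.06 rad and angle between the x axis of mould_plate and the x axis of step_foot, either way round below 0.06 rad), for 0.3 s.
2. the plate is levered up on the lifter past 35 degrees, not yet over (angle between mould_plate's own z axis and vertical between 0.61 and 1.9 rad and contact force between lifter and mould_plate above 0.05 N), for 0.1 s.
3. the plate lies turned over on the raised bed (angle between mould_plate's own z axis and vertical above 3.04 rad and x of mould_plate in the frame of step_foot above 0.004 m and linear speed of mould_plate below 0.03 m/s), for 0.2 s.
At the end, for the whole second after the job is handed in: Plate mould face up and flat (6 deg) on the raised bed, its middle 4 to 65 mm beyond step_foot, within 45 mm of the centre line, at rest; lifter flat (5 deg) on its mat, grip centre within 40 mm of the mat's middle across, 75 mm behind to 35 mm ahead along; released (angle between mould_plate's own z axis and vertical above 3.04 rad and x of mould_plate in the frame of step_foot between 0.004 and 0.065 m and y of mould_plate in the frame of step_foot between -0.045 and 0.045 m and linear speed of mould_plate below 0.02 m/s and angle between lifter_grip's own z axis and vertical below 0.08 rad and height (world z) of lifter_grip between 0.0265 and 0.033 m and x of lifter_grip in the frame of lifter_mat between -0.075 and 0.035 m and y of lifter_grip in the frame of lifter_mat between -0.04 and 0.04 m); the robot touches nothing.
It fails at once if the gripper or arm touches the plate (contact force between any of the fingers, the arm and mould_plate above 0.3 N).
It fails at once if the blade presses on the board with more than 20 N (contact force between lifter and turning_board above 20 N).
It fails at once if the blade presses on the plate with more than 20 N (contact force between lifter and mould_plate above 20 N).
It fails at once if a bystander is moved by more than 20 mm (distance of any of optic_mould, cork_big, marker, caliper, tumbler_clear, wax_tin, tape_roll from where it was at the start of the episode above 0.02 m).
It also fails if it takes over 69 s, if anything falls off the work surface, if the arm or the gripper's body presses on something with over 40 N, if the wrist force passes 120 N, or if a joint passes its speed limit or range.

## Working session

There is one attempt and no reset: what is moved stays moved. The work goes in short steps, Python scripts to look and compute and a tool call to move; the robot and the scene stay as the last step left them, time stands still between calls to the robot, and variables do not carry over. Pictures are saved under pics/ and viewed, and the job is handed in when it is done.

Besides the shell and the picture viewer there is one more tool, called after "Request:" as name(argument=value, ...), one argument or row to a line, values as JSON. send_rows: Moves the arm, as the interface text tells. Its arguments: {"type":"object","properties":{"deltas":{"type":"array","items":{"type":"object","properties":{"dx":{"type":"number"},"dy":{"type":"number"},"dz":{"type":"number"},"ax":{"type":"number"},"ay":{"type":"number"},"az":{"type":"number"},"fingers":{"type":"number"}}}}},"required":["deltas"]}

```bash
mkdir -p pics; cat > h.py <<'E'
import numpy as np, cv2
from plant import ctrl
def snap(n):
    return ctrl.snapshot(n)
def ray(s,u,v):
    x=(u-s['cx'])/s['fx'];y=(v-s['cy'])/s['fy']
    # undistort
    rd=np.hypot(x,y);r=rd
    for _ in range(30): r=rd/(1+s['k1']*r*r)
    k=r/rd if rd>0 else 1
    d=np.array([x*k,y*k,1.]);R=np.array(s['R']);t=np.array(s['t'])
    return -R.T@t, R.T@d
def pt(s,u,v,z):
    o,d=ray(s,u,v); return o+d*(z-o[2])/d[2]
def proj(s,X):
    c=np.array(s['R'])@np.array(X)+np.array(s['t']);x,y=c[0]/c[2],c[1]/c[2];f=1+s['k1']*(x*x+y*y)
    return s['fx']*x*f+s['cx'],s['fy']*y*f+s['cy']
E
python3 - <<'E'
from h import *
for n in('scene','top'):
    s=snap(n);cv2.imwrite(f'pics/{n}0.png',s['image']);print(n,s['fx'],s['k1'],-np.array(s['R']).T@np.array(s['t']),np.array(s['R']).round(3).tolist())
print(ctrl.get_obs())
E
```

```text
scene 426.71692020120776 0.02944878390208018 [0.01104008 0.64527367 0.49039141] [[-0.759, -0.651, 0.004], [-0.3, 0.344, -0.89], [0.577, -0.677, -0.457]]
top 391.89196514873555 -0.05746025248735473 [ 0.39661223 -0.00572989  1.17294132] [[0.022, -1.0, 0.019], [-0.991, -0.024, -0.132], [0.133, -0.016, -0.991]]
{'clock': 0.1, 'joint_pos': array([ 8.29705999e+01,  2.05890179e+01,  6.36923280e-01, -1.83565686e-02,
       -7.01345664e+01, -1.65072284e+01]), 'qvel': array([-0.00506229, -0.09597556,  0.08053648,  0.1051132 ,  0.02897721,
        0.07684796]), 'tau': array([-8.60187629e-04, -5.84166920e+01,  2.93750328e+01,  7.01557115e+00,
        1.01182310e-02, -5.81777613e-05]), 'tool_pos': array([0.26940467, 0.61845825, 0.2506794 ]), 'orientation': array([   5.24664453,   89.91163696, -108.29623478]), 'force': array([-0.64052399,  0.22707738,  1.02038762]), 'moment': array([-0.00489329, -0.02345633, -0.02207329]), 'opening': 0.08751373106576113}
```

View pics/scene0.png

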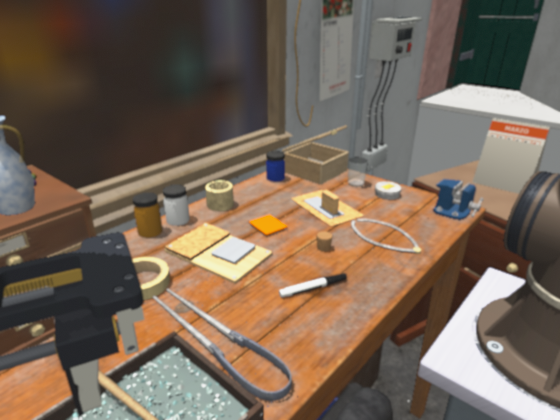

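View pics/top0.png

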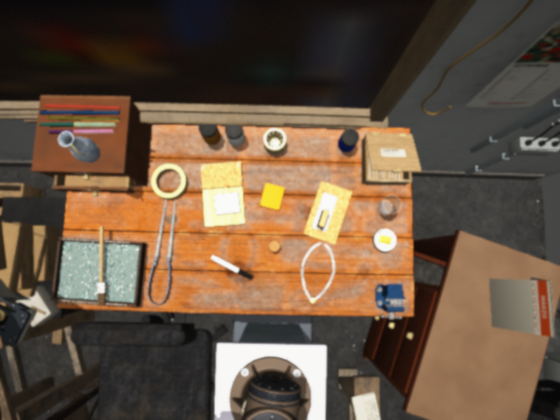

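```bash
python3 - <<'E'
from h import *
s=snap('top');im=s['image']
a=cv2.resize(im[150:250,190:290],None,fx=6,fy=6,interpolation=cv2.INTER_CUBIC);cv2.imwrite('pics/t1.png',a[:600])
a=cv2.resize(im[170:260,290:370],None,fx=6.5,fy=6.5,interpolation=cv2.INTER_CUBIC);cv2.imwrite('pics/t2.png',a)
s=snap('scene');im=s['image']
a=cv2.resize(im[180:290,160:380],None,fx=3.6,fy=3.6,interpolation=cv2.INTER_CUBIC);cv2.imwrite('pics/s1.png',a)
E
```

```text
(no output)
```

View pics/t1.png

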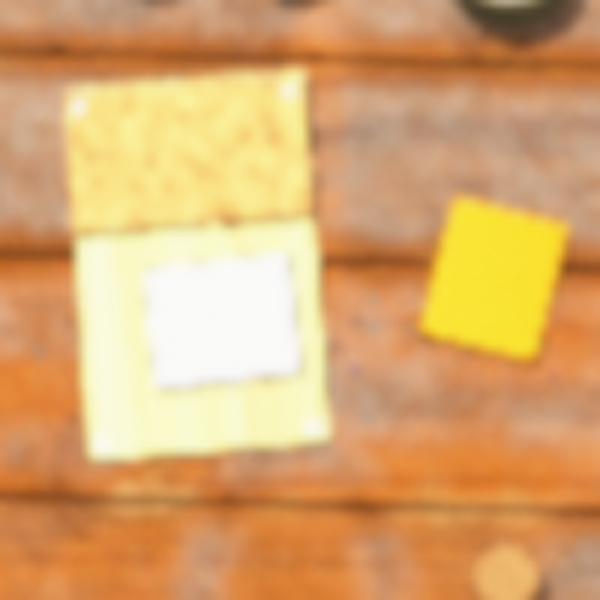

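View pics/t2.png

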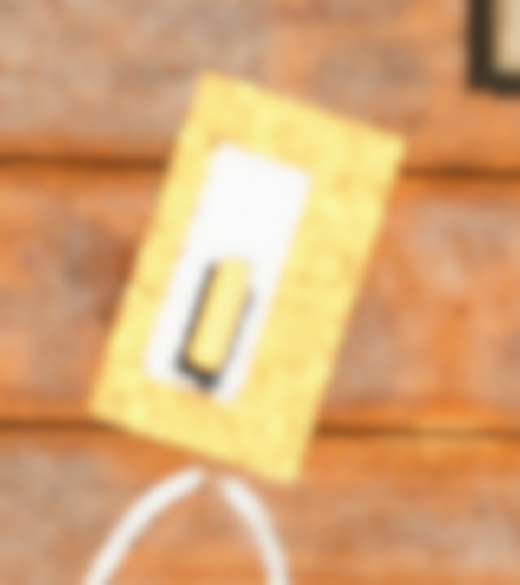

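View pics/s1.png

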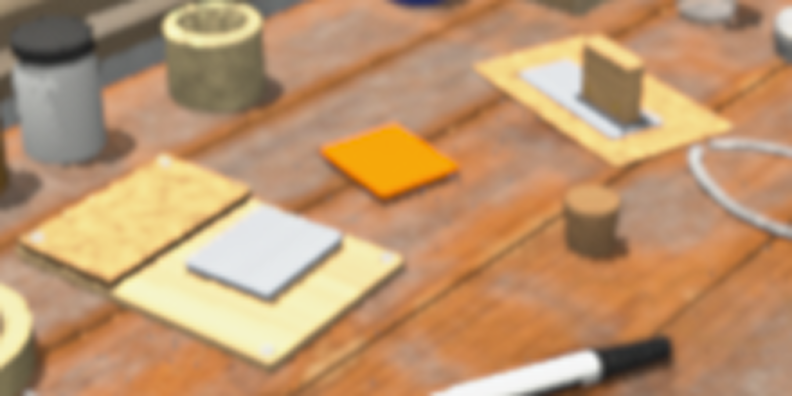

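```bash
cat > meas.py <<'E'
from h import *
def quad(mask,up):
    cs,_=cv2.findContours(mask,cv2.RETR_EXTERNAL,cv2.CHAIN_APPROX_NONE);c=max(cs,key=cv2.contourArea)
    r=cv2.minAreaRect(c);return c,r
E
python3 - <<'E'
from meas import *
s=snap('top');im=s['image'].astype(int)
def p(u,v,z):
    print((u,v),(pt(s,u,v,z)*1000).round(1))
# pixel BGR profiles
for (u,v) in [(228,203),(210,215),(222,175),(325,190),(340,190),(250,195),(272,196)]: print((u,v),im[v,u])
big=cv2.resize(s['image'],None,fx=8,fy=8,interpolation=cv2.INTER_CUBIC)
b,g,r=[big[:,:,i].astype(int) for i in range(3)]
def rect(m,box,name,z):
    u0,v0,u1,v1=box;mm=np.zeros(m.shape,np.uint8);mm[v0*8:v1*8,u0*8:u1*8]=(m[v0*8:v1*8,u0*8:u1*8]*255)
    cs,_=cv2.findContours(mm,cv2.RETR_EXTERNAL,cv2.CHAIN_APPROX_NONE);c=max(cs,key=cv2.contourArea)[:,0,:]
    P=np.array([pt(s,(a+.5)/8-.5,(bb+.5)/8-.5,z)[:2]*1000 for a,bb in c],np.float32)
    rr=cv2.minAreaRect(P);print(name,np.round(rr[0],1),np.round(rr[1],1),round(rr[2],2));print(cv2.boxPoints(rr).round(1).tolist())
for th in(150,190,215):
    rect((b>th),(208,185,246,218),f'plate{th}',.0122)
for th in (60,90,120): rect((b>th)&(g>150),(196,170,250,235),f'low{th}',.008)
for th in (140,170): rect((b>th),(305,185,350,240),f'blade{th}',.005)
for th in (130,145,160): rect((g>th)&(r>200),(300,175,360,250),f'mat{th}',.003)
for th in (130,145,160): rect((g>th)&(r>200),(196,155,246,235),f'board{th}',.010)
E
```

```text
(228, 203) [249 250 250]
(210, 215) [215 250 250]
(222, 175) [142 232 249]
(325, 190) [131 221 248]
(340, 190) [149 237 250]
(250, 195) [ 51 111 192]
(272, 196) [ 51 228 250]
plate150 [562.  147.6] [ 94.8 108.5] 2.74
[[512.0, 199.5], [517.2000122070312, 91.19999694824219], [611.9000244140625, 95.69999694824219], [606.7000122070312, 204.0]]
plate190 [559.3 151.2] [ 89.4 104.1] 4.93
[[510.29998779296875, 199.3000030517578], [519.2999877929688, 95.5], [608.2999877929688, 103.19999694824219], [599.4000244140625, 207.0]]
plate215 [561.6 145.6] [66.8 77. ] 7.61
[[523.4000244140625, 179.39999389648438], [533.5999755859375, 103.0], [599.7999877929688, 111.80000305175781], [589.5999755859375, 188.1999969482422]]
low60 [573.  159.1] [179.4 163.6] 1.91
[[480.6000061035156, 237.89999389648438], [486.1000061035156, 74.4000015258789], [665.4000244140625, 80.4000015258789], [660.0, 243.89999389648438]]
low90 [573.  159.1] [179.4 163.6] 1.91
[[480.6000061035156, 237.89999389648438], [486.1000061035156, 74.4000015258789], [665.4000244140625, 80.4000015258789], [660.0, 243.89999389648438]]
low120 [575
[... 989 characters left out ...]
35156, -199.0], [645.0999755859375, -241.10000610351562], [666.9000244140625, -119.0], [430.79998779296875, -76.9000015258789]]
board130 [580.1 165.2] [220.5 151.5] 2.06
[[467.20001220703125, 236.89999389648438], [472.70001220703125, 85.5], [693.0, 93.4000015258789], [687.5999755859375, 244.8000030517578]]
board145 [585.6 165.4] [208.7 151.5] 2.06
[[478.6000061035156, 237.3000030517578], [484.1000061035156, 85.9000015258789], [692.5999755859375, 93.4000015258789], [687.2000122070312, 244.8000030517578]]
board160 [587.6 164.8] [197.5 142.4] 6.3
[[481.6000061035156, 224.8000030517578], [497.20001220703125, 83.19999694824219], [693.5, 104.9000015258789], [677.9000244140625, 246.39999389648438]]
```

```bash
cat > meas.py <<'E'
from h import *
from scipy.ndimage import map_coordinates,gaussian_filter1d
def edge(img,a,b,w=3,n=24,ch=None):
    """refine edge line near a-b; return point,dir (px)"""
    a=np.array(a,float);b=np.array(b,float);d=(b-a);L=np.hypot(*d);d/=L;nrm=np.array([-d[1],d[0]])
    ts=np.linspace(.12,.88,n)*L;off=np.arange(-w,w+.01,.1)
    pts=[]
    for t in ts:
        q=a+d*t+off[:,None]*nrm
        pr=sum(np.abs(np.gradient(gaussian_filter1d(map_coordinates(img[:,:,c].astype(float),[q[:,1],q[:,0]],order=1),3))) **2 for c in range(3))
        pr=pr*np.exp(-(off/ (w*.7))**2)
        k=pr.argmax();sl=slice(max(0,k-8),k+9)
        o=(pr[sl]*off[sl]).sum()/pr[sl].sum();pts.append(a+d*t+o*nrm)
    pts=np.array(pts,np.float32)
    l=cv2.fitLine(pts,cv2.DIST_HUBER,0,.05,.01).ravel()
    p,dd=l[2:],l[:2];res=np.abs((pts-p)@np.array([-dd[1],dd[0]]))
    return p,dd,np.median(res)
def inter(l1,l2):
    A=np.array([l1[1],-l2[1]]).T;k=np.linalg.solve(A,l2[0]-l1[0]);return l1[0]+l1[1]*k[0]
def poly(s,C,z,w=3):
    n=len(C);E=[edge(s['image'],C[i],C[(i+1)%n],w) for i in range(n)]
    px=[inter(E[i-1],E[i]) for i in range(n)]
    W=np.array([pt(s,*p,z)*1000 for p in px])[:,:2]
    print(' px',np.round(px,1).tolist(),'res',[round(float(e[2]),2) for e in E])
    print(' W',W.round(1).tolist(),'c',W.mean(0).round(1))
    for i in range(n):
        e=W[(i+1)%n]-W[i];print('   side',i,np.hypot(*e).round(1),'ang',np.degrees(np.arctan2(e[1],e[0])).round(1))
    return W
E
python3 - <<'E'
from meas import *
s=snap('top')
t1=lambda L:[(190+(a+.5)/6-.5,150+(b+.5)/6-.5) for a,b in L]
t2=lambda L:[(290+a/6.5,170+b/6.5) for a,b in L]
print('raised');poly(s,t1([(66,85),(304,68),(315,218),(78,236)]),.0155)
print('low');poly(s,t1([(78,236),(315,218),(330,438),(90,460)]),.008)
print('plate');poly(s,t1([(146,268),(290,250),(300,368),(158,388)]),.0122)
print('mat');poly(s,t2([(205,72),(405,140),(292,482),(92,412)]),.003)
print('blade');poly(s,t2([(222,145),(310,175),(232,403),(147,372)]),.005)
print('grip top');poly(s,t2([(220,262),(250,262),(225,365),(193,360)]),.051,2)
s=snap('scene')
t3=lambda L:[(160+a/3.6,180+b/3.6) for a,b in L]
print('S low');poly(s,t3([(113,293),(250,198),(404,262),(268,362)]),.008,2.5)
print('S plate');poly(s,t3([(187,258),(265,205),(342,242),(268,294)]),.0122,2.5)
E
```

```text
raised
 px [[200.10000610351562, 163.89999389648438], [240.0, 160.39999389648438], [241.6999969482422, 186.1999969482422], [201.89999389648438, 189.39999389648438]] res [0.07, 0.1, 0.07, 0.14]
 W [[676.2, 229.6], [689.9, 109.5], [610.7, 101.4], [598.1, 219.9]] c [643.7 165.1]
   side 0 120.9 ang -83.5
   side 1 79.6 ang -174.1
   side 2 119.2 ang 96.1
   side 3 78.7 ang 7.1
low
 px [[202.0, 189.39999389648438], [242.3000030517578, 186.10000610351562], [244.1999969482422, 223.10000610351562], [204.10000610351562, 226.6999969482422]] res [0.06, 0.15, 0.12, 0.05]
 W [[599.3, 221.1], [612.5, 100.3], [500.8, 90.6], [487.0, 209.3]] c [549.9 155.3]
   side 0 121.5 ang -83.8
   side 1 112.1 ang -175.0
   side 2 119.5 ang 96.6
   side 3 112.9 ang 6.0
plate
 px [[213.3000030517578, 194.1999969482422], [237.1999969482422, 191.39999389648438], [239.89999389648438, 211.39999389648438], [215.39999389648438, 214.1999969482422]] res [0.14, 0.16, 0.07, 0.18]
 W [[585.0, 185.9], [595.2, 114.7], [534.9, 104.1], [524.7, 176.9]] c [560.  145.4]
   side 0 71.9 ang -81.8
   side 1 61.2 ang -170.1
   side 2
[... 1219 characters left out ...]
875], [229.8000030517578, 234.8000030517578], [272.6000061035156, 251.60000610351562], [234.60000610351562, 280.8999938964844]] res [0.06, 0.1, 0.03, 0.06]
 W [[604.5, 220.9], [617.9, 99.0], [502.0, 88.0], [489.8, 208.5]] c [553.6 154.1]
   side 0 122.7 ang -83.7
   side 1 116.4 ang -174.6
   side 2 121.1 ang 95.8
   side 3 115.3 ang 6.2
S plate
 px [[210.3000030517578, 252.1999969482422], [232.6999969482422, 236.0], [255.39999389648438, 245.1999969482422], [234.10000610351562, 261.5]] res [0.09, 0.05, 0.03, 0.07]
 W [[592.3, 177.6], [604.1, 103.2], [541.1, 98.1], [531.5, 169.3]] c [567.2 137.1]
   side 0 75.4 ang -81.1
   side 1 63.2 ang -175.4
   side 2 71.8 ang 97.7
   side 3 61.4 ang 7.8
```

```bash
python3 - <<'E'
from meas import *
s=snap('top')
t1=lambda L:[(190+(a+.5)/6-.5,150+(b+.5)/6-.5) for a,b in L]
print('plate');poly(s,t1([(146,268),(290,250),(300,368),(158,388)]),.0172)
s=snap('scene')
t3=lambda L:[(160+a/3.6,180+b/3.6) for a,b in L]
print('S plate');poly(s,t3([(187,258),(265,205),(342,242),(268,294)]),.0172,2.5)
im=s['image']
cv2.imwrite('pics/s2.png',cv2.resize(im[182:232,285:370],None,fx=9,fy=9,interpolation=cv2.INTER_CUBIC))
cv2.imwrite('pics/s3.png',cv2.resize(im[215:295,160:280],None,fx=6.6,fy=6.6,interpolation=cv2.INTER_CUBIC))
E
```

```text
plate
 px [[213.1999969482422, 194.1999969482422], [237.1999969482422, 191.39999389648438], [239.89999389648438, 211.39999389648438], [215.39999389648438, 214.1999969482422]] res [0.15, 0.16, 0.06, 0.19]
 W [[584.2, 185.1], [594.3, 114.1], [534.3, 103.6], [524.2, 176.0]] c [559.2 144.7]
   side 0 71.7 ang -81.9
   side 1 60.9 ang -170.1
   side 2 73.1 ang 97.9
   side 3 60.7 ang 8.6
S plate
 px [[210.39999389648438, 252.1999969482422], [232.60000610351562, 236.10000610351562], [255.39999389648438, 245.1999969482422], [234.10000610351562, 261.5]] res [0.07, 0.07, 0.03, 0.07]
 W [[585.9, 182.6], [597.9, 109.0], [535.6, 103.8], [525.9, 174.3]] c [561.3 142.4]
   side 0 74.5 ang -80.8
   side 1 62.5 ang -175.2
   side 2 71.1 ang 97.8
   side 3 60.6 ang 7.9
```

View pics/s2.png

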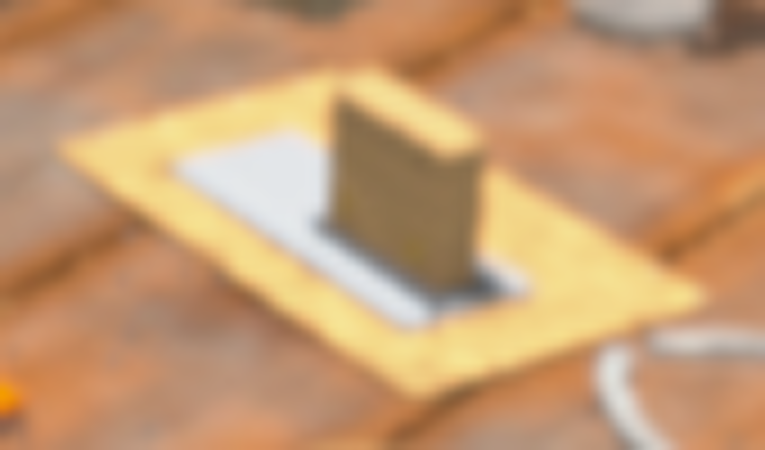

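View pics/s3.png

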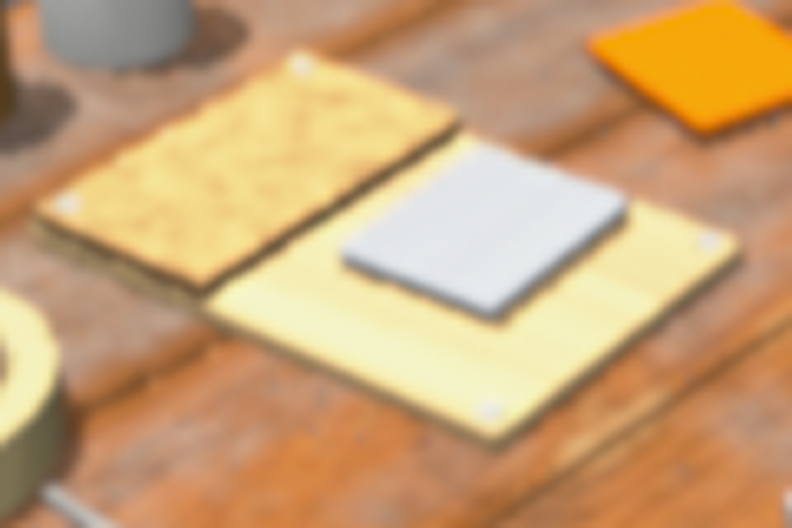

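```bash
python3 - <<'E'
from meas import *
s=snap('scene')
t=lambda L:[(285+a/9,182+b/9) for a,b in L]
print('grip');poly(s,t([(338,95),(370,74),(480,138),(443,155)]),.051,1.5)
print('mat');poly(s,t([(62,150),(370,70),(705,295),(415,398)]),.003,2)
tip=t([(175,165),(290,133)]);rear=t([(415,325),(530,290)])
for p in tip+rear: print(pt(s,*p,.005)*1000)
E
```

```text
grip
 px [[323.20001220703125, 192.8000030517578], [325.5, 189.3000030517578], [339.20001220703125, 197.3000030517578], [334.1000061035156, 199.10000610351562]] res [0.28, 0.03, 0.04, 0.04]
 W [[537.6, -138.6], [545.1, -158.9], [494.2, -142.7], [498.2, -126.8]] c [ 518.8 -141.8]
   side 0 21.6 ang -69.9
   side 1 53.4 ang 162.4
   side 2 16.4 ang 75.8
   side 3 41.2 ang -16.6
mat
 px [[290.29998779296875, 198.10000610351562], [324.3999938964844, 189.1999969482422], [363.1000061035156, 214.89999389648438], [330.79998779296875, 225.89999389648438]] res [0.07, 0.24, 0.06, 0.07]
 W [[641.2, -140.7], [606.1, -245.3], [448.9, -184.4], [477.0, -87.6]] c [ 543.3 -164.5]
   side 0 110.3 ang -108.6
   side 1 168.6 ang 158.8
   side 2 100.8 ang 73.8
   side 3 172.6 ang -17.9
[ 602.61635803 -151.04891247    5.        ]
[ 590.23417371 -189.96662161    5.        ]
[ 496.0657709  -116.40516824    5.        ]
[ 483.91549943 -153.16363526    5.        ]
```

```bash
cat >> h.py <<'E'
from scipy.spatial.transform import Rotation as Ro
def state(o=None):
    o=o or ctrl.get_obs()
    return np.array(o['tool_pos'])*1000, Ro.from_euler('xyz',o['orientation'],degrees=True), o
def Rt(psi,pitch=0):
    # tool down, tool y at heading psi(deg) (lifter forward); pitch>0 raises forward end
    f=np.array([np.cos(np.radians(psi)),np.sin(np.radians(psi)),0]);x=np.array([0,0,-1.])
    B=Ro.from_matrix(np.array([x,f,np.cross(x,f)]).T)
    ax=np.cross(f,[0,0,1.])
    return Ro.from_rotvec(ax*np.radians(pitch))*B
def plan(pos,psi,pitch=0,p0=None,R0=None):
    p,R,o=state()
    if p0 is not None:p=np.array(p0)
    if R0 is not None:R=R0
    T=Rt(psi,pitch);rv=(R.inv()*T).as_rotvec(degrees=True)/5
    d=T.inv().apply(np.array(pos)-p)
    print('turn units',rv.round(3),'then shift',d.round(1)); return rv,d
def show():
    p,R,o=state();m=R.as_matrix()
    print('t',round(o['clock'],2),'tcp',p.round(2),'fwd',np.degrees(np.arctan2(m[1,1],m[0,1])).round(2),'pitch',np.degrees(np.arcsin(m[2,1])).round(2),'xz',m[:,0].round(3),'F',np.round(o['force'],2),'M',np.round(o['moment'],3),'open',round(o['opening']*1000,1))
E
python3 - <<'E'
from h import *
show()
# commanded start
plan((518,-142.5,120),-18)
plan((518,-142.5,120),-18,p0=(270,619,252))
E
```

```text
t 0.5 tcp [269.53 618.81 251.55] fwd -23.54 pitch -0.0 xz [-0. -0. -1.] F [ 0.5  -0.38  0.29] M [-0.042  0.001  0.044] open 87.4
turn units [-1.107e+00  1.000e-03  0.000e+00] then shift [131.5 471.6 647.3]
turn units [-1.107e+00  1.000e-03  0.000e+00] then shift [132.  471.2 647.6]
```

Request:
send_rows(
  deltas=[
    {"ax":-1.107},
    {"dy":20,"dz":27},
    {"dy":29.4,"dz":40.5},
    {"dy":29.4,"dz":40.5},
    {"dy":29.4,"dz":40.5},
    {"dy":29.4,"dz":40.5},
    {"dy":29.4,"dz":40.5},
    {"dy":29.4,"dz":40.5},
    {"dy":29.4,"dz":40.5},
    {"dy":29.4,"dz":40.5},
    {"dy":29.4,"dz":40.5},
    {"dy":29.4,"dz":40.5},
  ],
)

```text
validation failed for argument at $.de...
```

```bash
python3 - <<'E'
from h import *
show();plan((518,-142.5,120),-18)
E
```

```text
t 0.5 tcp [269.53 618.81 251.55] fwd -23.54 pitch -0.0 xz [-0. -0. -1.] F [ 0.5  -0.38  0.29] M [-0.042  0.001  0.044] open 87.4
turn units [-1.107e+00  1.000e-03  0.000e+00] then shift [131.5 471.6 647.3]
```

Request:
send_rows(
  deltas=[
    {"dx":0,"dy":0,"dz":0,"ax":-1.107,"ay":0,"az":0,"fingers":1},
  ],
)

```text
clock: 0.62
tool_pos: [0.2695, 0.6188, 0.2516]
orientation: [-175.2, 90.0, 76.9]
force: [-0.1, 1.1, -0.2]
opening: 0.0875
```

```bash
python3 - <<'E'
from h import *
show();plan((518,-142.5,120),-18)
E
```

```text
t 0.62 tcp [269.55 618.82 251.59] fwd -17.9 pitch -0.0 xz [ 0.  0. -1.] F [-0.07  1.13 -0.16] M [ 0.005 -0.052 -0.022] open 87.5
turn units [ 0.021 -0.     0.   ] then shift [131.6 471.6 647.3]
```

Request:
send_rows(
  deltas=[
    {"dx":0,"dy":20,"dz":27,"ax":0,"ay":0,"az":0,"fingers":1},
    {"dx":0,"dy":29.4,"dz":40.5,"ax":0,"ay":0,"az":0,"fingers":1},
    {"dx":0,"dy":29.4,"dz":40.5,"ax":0,"ay":0,"az":0,"fingers":1},
    {"dx":0,"dy":29.4,"dz":40.5,"ax":0,"ay":0,"az":0,"fingers":1},
    {"dx":0,"dy":29.4,"dz":40.5,"ax":0,"ay":0,"az":0,"fingers":1},
    {"dx":0,"dy":29.4,"dz":40.5,"ax":0,"ay":0,"az":0,"fingers":1},
    {"dx":0,"dy":29.4,"dz":40.5,"ax":0,"ay":0,"az":0,"fingers":1},
    {"dx":0,"dy":29.4,"dz":40.5,"ax":0,"ay":0,"az":0,"fingers":1},
    {"dx":0,"dy":29.4,"dz":40.5,"ax":0,"ay":0,"az":0,"fingers":1},
    {"dx":0,"dy":29.4,"dz":40.5,"ax":0,"ay":0,"az":0,"fingers":1},
  ],
)

```text
clock: 1.88
tool_pos: [0.4195, 0.157, 0.252]
orientation: [151.1, 89.9, 43.2]
force: [-0.0, 0.4, -0.3]
opening: 0.0875
```

```bash
python3 - <<'E'
from h import *
show();plan((518,-142.5,120),-18)
E
```

```text
t 1.88 tcp [419.47 157.01 252.  ] fwd -17.98 pitch 0.03 xz [ 0.001  0.001 -1.   ] F [-0.04  0.45 -0.28] M [ 0.04  -0.165 -0.003] open 87.5
turn units [ 0.004 -0.011 -0.006] then shift [132.  186.3 254.4]
```

Request:
send_rows(
  deltas=[
    {"dx":0,"dy":29,"dz":40,"ax":0,"ay":0,"az":0,"fingers":1},
    {"dx":0,"dy":29,"dz":40,"ax":0,"ay":0,"az":0,"fingers":1},
    {"dx":0,"dy":29,"dz":40,"ax":0,"ay":0,"az":0,"fingers":1},
    {"dx":0,"dy":29,"dz":40,"ax":0,"ay":0,"az":0,"fingers":1},
    {"dx":20,"dy":29,"dz":40,"ax":0,"ay":0,"az":0,"fingers":1},
    {"dx":30,"dy":29,"dz":40,"ax":0,"ay":0,"az":0,"fingers":1},
    {"dx":40,"dy":12.3,"dz":14.4,"ax":0,"ay":0,"az":0,"fingers":1},
    {"dx":42,"dy":0,"dz":0,"ax":0,"ay":0,"az":0,"fingers":1},
    {"dx":0,"dy":0,"dz":0,"ax":0,"ay":0,"az":0,"fingers":1},
  ],
)

```text
clock: 3.0
tool_pos: [0.5155, -0.1414, 0.1169]
orientation: [-70.1, 89.6, -178.2]
force: [-0.5, -0.8, 1.2]
opening: 0.0875
```

```bash
python3 - <<'E'
from h import *
show();plan((518,-142.5,36),-18)
s=snap('scene');cv2.imwrite('pics/s4.png',cv2.resize(s['image'][120:260,240:420],None,fx=4,fy=4,interpolation=cv2.INTER_CUBIC))
s=snap('top');cv2.imwrite('pics/t4.png',cv2.resize(s['image'][150:270,270:400],None,fx=5,fy=5,interpolation=cv2.INTER_CUBIC))
E
```

```text
t 3.0 tcp [ 515.53 -141.43  116.93] fwd -18.07 pitch -0.35 xz [-0.006 -0.    -1.   ] F [-0.47 -0.79  1.22] M [-0.021  0.001  0.054] open 87.5
turn units [-0.014  0.025  0.07 ] then shift [80.9  2.7  0.3]
```

View pics/s4.png

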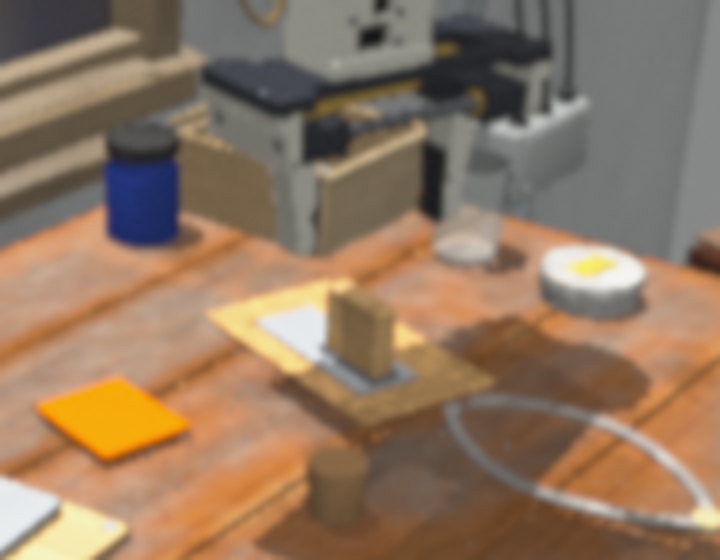

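View pics/t4.png

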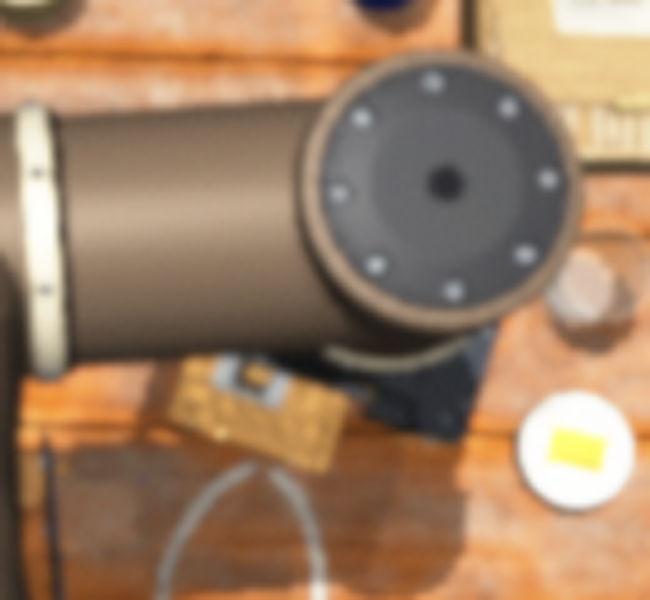

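Request:
send_rows(
  deltas=[
    {"dx":25,"dy":2.7,"dz":0,"ax":0,"ay":0,"az":0.05,"fingers":1},
    {"dx":20,"dy":0,"dz":0,"ax":0,"ay":0,"az":0,"fingers":1},
    {"dx":15,"dy":0,"dz":0,"ax":0,"ay":0,"az":0,"fingers":1},
    {"dx":10,"dy":0,"dz":0,"ax":0,"ay":0,"az":0,"fingers":1},
    {"dx":8,"dy":0,"dz":0,"ax":0,"ay":0,"az":0,"fingers":1},
    {"dx":0,"dy":0,"dz":0,"ax":0,"ay":0,"az":0,"fingers":1},
  ],
)

```text
clock: 3.85
tool_pos: [0.5205, -0.1419, 0.0414]
orientation: [86.2, 89.8, -21.8]
force: [-0.6, -0.6, 1.3]
opening: 0.0875
```

```bash
python3 - <<'E'
from h import *
show();plan((518,-142.5,36),-18)
s=snap('scene');cv2.imwrite('pics/s5.png',cv2.resize(s['image'][140:240,270:390],None,fx=6,fy=6,interpolation=cv2.INTER_CUBIC))
E
```

```text
t 3.85 tcp [ 520.49 -141.89   41.35] fwd -18.0 pitch 0.22 xz [ 0.004 -0.001 -1.   ] F [-0.62 -0.58  1.25] M [ 0.01  -0.025  0.022] open 87.5
turn units [ 0.001  0.003 -0.044] then shift [ 5.4 -2.2  1.3]
```

View pics/s5.png

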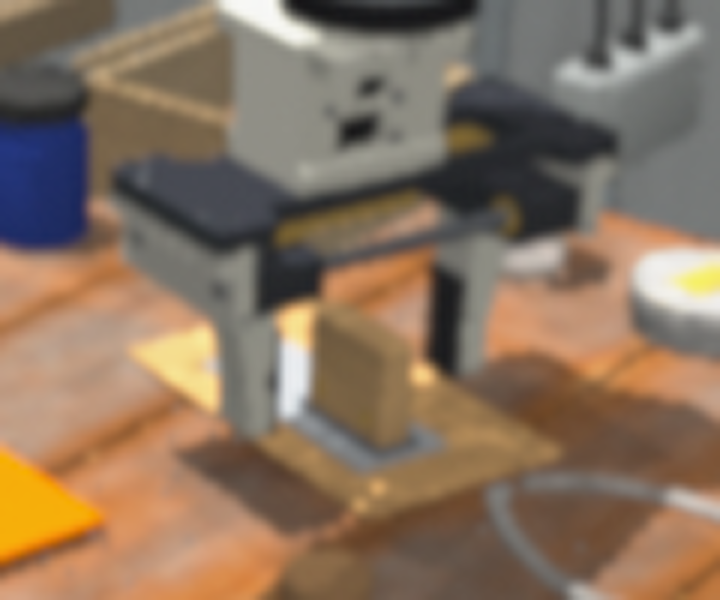

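Request:
send_rows(
  deltas=[
    {"dx":5,"dy":-2,"dz":0,"ax":0,"ay":0,"az":0,"fingers":1},
    {"dx":0,"dy":0,"dz":0,"ax":0,"ay":0,"az":0,"fingers":1},
    {"dx":0,"dy":0,"dz":0,"ax":0,"ay":0,"az":0,"fingers":1},
  ],
)

```text
clock: 4.28
tool_pos: [0.5188, -0.1413, 0.0367]
orientation: [90.3, 89.7, -17.7]
force: [0.0, 0.3, 0.8]
opening: 0.0875
```

```bash
python3 - <<'E'
from h import *
show();plan((518,-142.5,36),-18)
E
```

```text
t 4.28 tcp [ 518.76 -141.31   36.67] fwd -18.0 pitch 0.26 xz [ 0.004 -0.001 -1.   ] F [0.   0.27 0.84] M [-0.012 -0.044 -0.028] open 87.5
turn units [-0.    -0.    -0.052] then shift [ 0.7 -0.4  1.4]
```

Good. Close on the grip.

Request:
send_rows(
  deltas=[
    {"dx":0,"dy":0,"dz":1,"ax":0,"ay":0,"az":-0.05,"fingers":0.4},
    {"dx":0,"dy":0,"dz":0,"ax":0,"ay":0,"az":0,"fingers":0},
    {"dx":0,"dy":0,"dz":0,"ax":0,"ay":0,"az":0,"fingers":0},
    {"dx":0,"dy":0,"dz":0,"ax":0,"ay":0,"az":0,"fingers":0},
    {"dx":0,"dy":0,"dz":0,"ax":0,"ay":0,"az":0,"fingers":0},
    {"dx":0,"dy":0,"dz":0,"ax":0,"ay":0,"az":0,"fingers":0},
    {"dx":0,"dy":0,"dz":0,"ax":0,"ay":0,"az":0,"fingers":0},
    {"dx":0,"dy":0,"dz":0,"ax":0,"ay":0,"az":0,"fingers":0},
  ],
)

```text
clock: 5.28
tool_pos: [0.5184, -0.1423, 0.0366]
orientation: [20.1, 90.0, -87.9]
force: [0.6, 1.0, 0.4]
opening: 0.0157
```

```bash
python3 - <<'E'
from h import *
show()
E
```

```text
t 5.28 tcp [ 518.39 -142.26   36.57] fwd -18.0 pitch 0.0 xz [ 0. -0. -1.] F [0.57 1.05 0.44] M [-0.014  0.032  0.029] open 15.7
```

Request:
send_rows(
  deltas=[
    {"dx":-5,"dy":0,"dz":0,"ax":0,"ay":0,"az":0,"fingers":0},
    {"dx":-15,"dy":0,"dz":0,"ax":0,"ay":0,"az":0,"fingers":0},
    {"dx":-25,"dy":0,"dz":0,"ax":0,"ay":0,"az":0,"fingers":0},
    {"dx":-25,"dy":0,"dz":0,"ax":0,"ay":0,"az":0,"fingers":0},
    {"dx":-14,"dy":0,"dz":0,"ax":0,"ay":0,"az":0,"fingers":0},
    {"dx":0,"dy":0,"dz":0,"ax":-0.84,"ay":0,"az":0,"fingers":0},
    {"dx":0,"dy":0,"dz":0,"ax":-1,"ay":0,"az":0,"fingers":0},
    {"dx":0,"dy":0,"dz":0,"ax":-1,"ay":0,"az":0,"fingers":0},
    {"dx":0,"dy":0,"dz":0,"ax":-1,"ay":0,"az":0,"fingers":0},
    {"dx":0,"dy":0,"dz":0,"ax":-1,"ay":0,"az":0,"fingers":0},
    {"dx":0,"dy":0,"dz":0,"ax":0,"ay":0,"az":0,"fingers":0},
  ],
)

```text
clock: 6.65
tool_pos: [0.5182, -0.1422, 0.1207]
orientation: [-126.5, 90.0, 149.6]
force: [0.3, 0.7, -1.6]
opening: 0.0154
```

```bash
python3 - <<'E'
from h import *
show();plan((439,130.3,100),6.2)
s=snap('scene');cv2.imwrite('pics/s6.png',cv2.resize(s['image'][100:240,240:400],None,fx=4,fy=4,interpolation=cv2.INTER_CUBIC))
E
```

```text
t 6.65 tcp [ 518.2  -142.21  120.7 ] fwd 6.16 pitch -0.01 xz [-0.  0. -1.] F [ 0.25  0.66 -1.59] M [-0.029 -0.048 -0.082] open 15.4
turn units [-0.008 -0.001  0.002] then shift [  20.7  -49.3 -279.5]
```

View pics/s6.png

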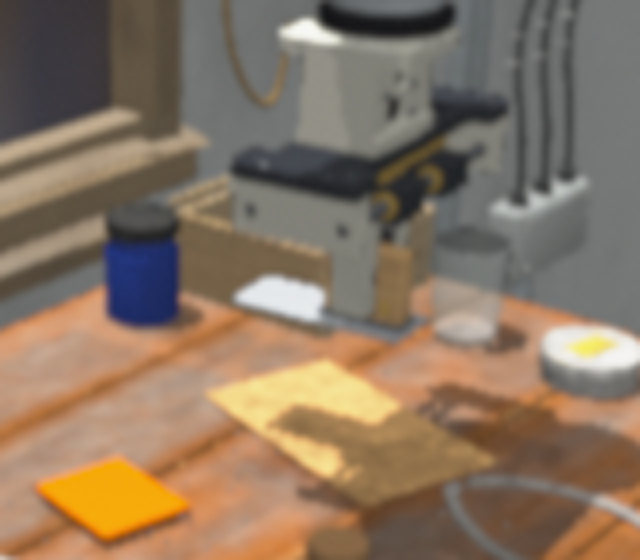

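Request:
send_rows(
  deltas=[
    {"dx":0,"dy":-5,"dz":-25,"ax":0,"ay":0,"az":0,"fingers":0},
    {"dx":0,"dy":-6.5,"dz":-36,"ax":0,"ay":0,"az":0,"fingers":0},
    {"dx":0,"dy":-6.5,"dz":-36,"ax":0,"ay":0,"az":0,"fingers":0},
    {"dx":0,"dy":-6.5,"dz":-36,"ax":0,"ay":0,"az":0,"fingers":0},
    {"dx":0,"dy":-6.5,"dz":-36,"ax":0,"ay":0,"az":0,"fingers":0},
    {"dx":5,"dy":-6.5,"dz":-36,"ax":0,"ay":0,"az":0,"fingers":0},
    {"dx":5,"dy":-6.5,"dz":-36,"ax":0,"ay":0,"az":0,"fingers":0},
    {"dx":5,"dy":-5.5,"dz":-27,"ax":0,"ay":0,"az":0,"fingers":0},
    {"dx":5,"dy":0,"dz":-11.5,"ax":0,"ay":0,"az":0,"fingers":0},
    {"dx":0,"dy":0,"dz":0,"ax":0,"ay":0,"az":0,"fingers":0},
    {"dx":0,"dy":0,"dz":0,"ax":0,"ay":0,"az":0,"fingers":0},
  ],
)

```text
clock: 8.07
tool_pos: [0.4391, 0.1297, 0.1005]
orientation: [-50.8, 90.0, -134.7]
force: [0.2, -0.8, -1.8]
opening: 0.0161
```

```bash
python3 - <<'E'
from h import *
show();plan((439,130.3,60),6.2)
s=snap('scene');cv2.imwrite('pics/s7.png',cv2.resize(s['image'][160:300,140:320],None,fx=4,fy=4,interpolation=cv2.INTER_CUBIC))
s=snap('top');cv2.imwrite('pics/t7.png',cv2.resize(s['image'][140:260,180:300],None,fx=5,fy=5,interpolation=cv2.INTER_CUBIC))
E
```

```text
t 8.07 tcp [439.1  129.69 100.54] fwd 6.15 pitch -0.02 xz [-0. -0. -1.] F [ 0.21 -0.81 -1.78] M [-0.077  0.019 -0.031] open 16.1
turn units [-0.01   0.003  0.004] then shift [40.5 -0.  -0.6]
```

View pics/s7.png

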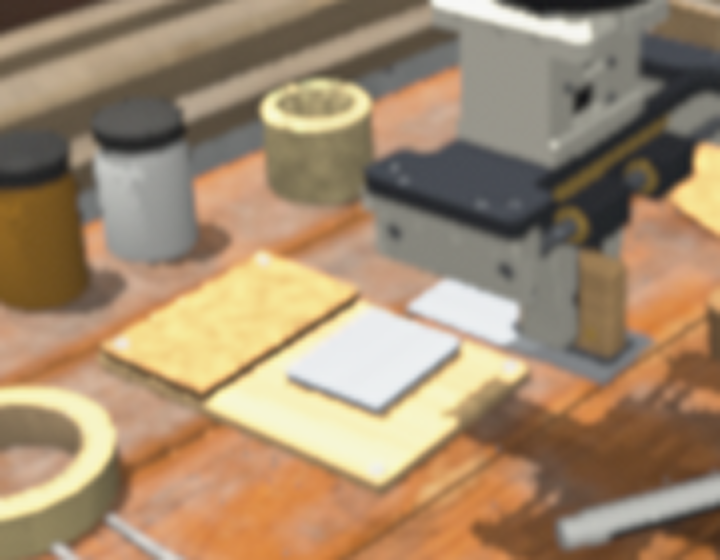

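View pics/t7.png

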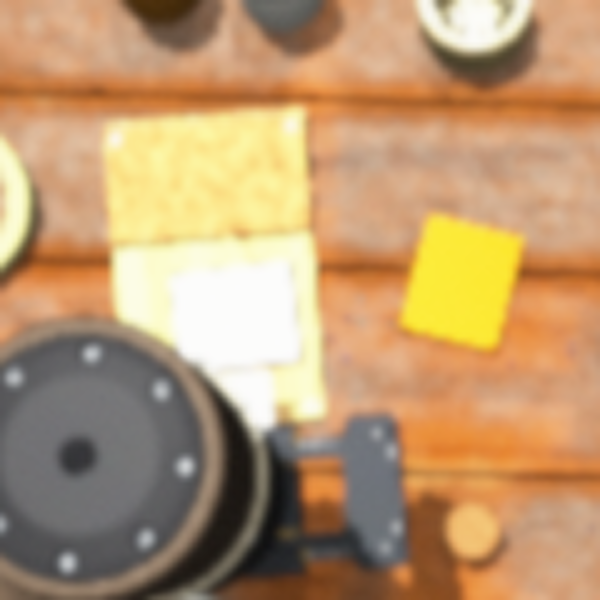

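```bash
python3 - <<'E'
from meas import *
s=snap('top')
for u,v in [(212,257),(251,277)]: print('marker',pt(s,u,v,.012)*1000)
for u,v in [(222,372),(272,368)]: print('tip',pt(s,180+u/5,140+v/5,.067)*1000)
s=snap('scene')
t=lambda L:[(140+a/4,160+b/4) for a,b in L]
for p in t([(410,303),(448,278)]): print('tip s',pt(s,*p,.067)*1000)
p,R,o=state();print('pred tip',p+80*R.as_matrix()[:,1])
E
```

```text
marker [398.14024498 181.28731582  12.        ]
marker [342.84003071  64.96597734  12.        ]
tip [518.79513531 142.60704773  67.        ]
tip [521.77321243 114.35302543  67.        ]
tip s [522.60129329 152.25455927  67.        ]
tip s [525.42304344 122.89947436  67.        ]
pred tip [518.76068168 138.25596296 100.68577225]
```

Request:
send_rows(
  deltas=[
    {"dx":15,"dy":-4,"dz":0,"ax":0,"ay":0,"az":0,"fingers":0},
    {"dx":20,"dy":0,"dz":-0.5,"ax":0,"ay":0,"az":0,"fingers":0},
    {"dx":13,"dy":0,"dz":0,"ax":0,"ay":0,"az":0,"fingers":0},
    {"dx":6,"dy":0,"dz":0,"ax":0,"ay":0,"az":0,"fingers":0},
    {"dx":0,"dy":0,"dz":0,"ax":0,"ay":0,"az":0,"fingers":0},
    {"dx":0,"dy":0,"dz":0,"ax":0,"ay":0,"az":0,"fingers":0},
  ],
)

```text
clock: 9.02
tool_pos: [0.4353, 0.1306, 0.047]
orientation: [116.8, 90.0, 33.0]
force: [-0.2, -0.6, -2.0]
opening: 0.0154
```

```bash
python3 - <<'E'
from h import *
show()
s=snap('scene');cv2.imwrite('pics/s8.png',cv2.resize(s['image'][190:290,180:310],None,fx=6,fy=6,interpolation=cv2.INTER_CUBIC))
E
```

```text
t 9.03 tcp [435.31 130.56  46.99] fwd 6.2 pitch 0.04 xz [ 0.001  0.    -1.   ] F [-0.19 -0.64 -2.02] M [-0.031  0.012  0.036] open 15.4
```

View pics/s8.png

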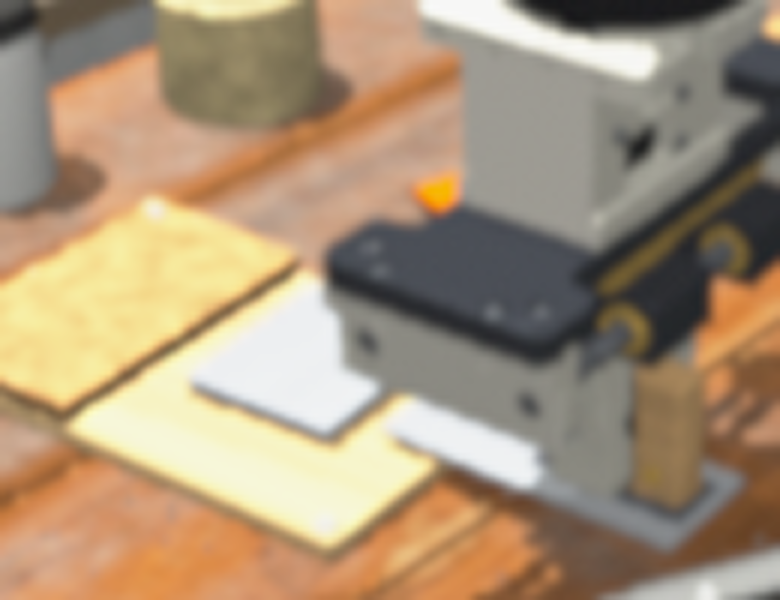

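Request:
send_rows(
  deltas=[
    {"dx":3,"dy":0,"dz":0,"ax":0,"ay":0,"az":0,"fingers":0},
    {"dx":1.5,"dy":0,"dz":0,"ax":0,"ay":0,"az":0,"fingers":0},
    {"dx":0,"dy":0,"dz":0,"ax":0,"ay":0,"az":0,"fingers":0},
    {"dx":0,"dy":0,"dz":0,"ax":0,"ay":0,"az":0,"fingers":0},
  ],
)

```text
clock: 9.57
tool_pos: [0.435, 0.1304, 0.0421]
orientation: [-43.9, 90.0, -127.7]
force: [-0.8, -0.9, -1.9]
opening: 0.0159
```

```bash
python3 -c "
from h import *
show()"
```

```text
t 9.57 tcp [434.98 130.35  42.06] fwd 6.2 pitch -0.0 xz [-0. -0. -1.] F [-0.77 -0.9  -1.94] M [-0.1    0.054  0.021] open 15.9
```

Request:
send_rows(
  deltas=[
    {"dx":0.6,"dy":0,"dz":0,"ax":0,"ay":0,"az":0,"fingers":0},
    {"dx":0,"dy":0,"dz":0,"ax":0,"ay":0,"az":0,"fingers":0},
    {"dx":0,"dy":0,"dz":0,"ax":0,"ay":0,"az":0,"fingers":0},
  ],
)

```text
clock: 9.95
tool_pos: [0.435, 0.1304, 0.0415]
orientation: [120.3, 90.0, 36.5]
force: [0.1, 0.2, -1.1]
opening: 0.0158
```

```bash
python3 -c "
from h import *
show()"
```

```text
t 9.95 tcp [435.04 130.4   41.51] fwd 6.2 pitch 0.01 xz [ 0.  0. -1.] F [ 0.05  0.24 -1.15] M [-0.017  0.056 -0.023] open 15.8
```

Request:
send_rows(
  deltas=[
    {"dx":0.4,"dy":0,"dz":0,"ax":0,"ay":0,"az":0,"fingers":0},
    {"dx":0,"dy":0,"dz":0,"ax":0,"ay":0,"az":0,"fingers":0},
    {"dx":0,"dy":0,"dz":0,"ax":0,"ay":0,"az":0,"fingers":0},
  ],
)

```text
clock: 10.32
tool_pos: [0.435, 0.1304, 0.0413]
orientation: [118.4, 90.0, 34.6]
force: [-2.6, 0.2, 6.2]
opening: 0.016
```

```bash
python3 -c "
from h import *
show()"
```

```text
t 10.32 tcp [434.97 130.37  41.34] fwd 6.2 pitch 0.01 xz [ 0.  0. -1.] F [-2.57  0.22  6.17] M [ 0.077  0.832 -0.053] open 16.0
```

Request:
send_rows(
  deltas=[
    {"dx":-0.6,"dy":0,"dz":0,"ax":0,"ay":0,"az":0,"fingers":0},
    {"dx":0,"dy":2,"dz":0,"ax":0,"ay":0,"az":0,"fingers":0},
    {"dx":0,"dy":2,"dz":0,"ax":0,"ay":0,"az":0,"fingers":0},
    {"dx":0,"dy":2,"dz":0,"ax":0,"ay":0,"az":0,"fingers":0},
    {"dx":0,"dy":2,"dz":0,"ax":0,"ay":0,"az":0,"fingers":0},
    {"dx":0,"dy":2,"dz":0,"ax":0,"ay":0,"az":0,"fingers":0},
    {"dx":0,"dy":1,"dz":0,"ax":0,"ay":0,"az":0,"fingers":0},
    {"dx":0,"dy":0,"dz":0,"ax":0,"ay":0,"az":0,"fingers":0},
  ],
)

```text
clock: 11.32
tool_pos: [0.4459, 0.1315, 0.0416]
orientation: [-51.2, 90.0, -135.0]
force: [0.0, -0.1, -2.0]
opening: 0.0156
```

```bash
python3 - <<'E'
from h import *
show()
s=snap('scene');cv2.imwrite('pics/s9.png',cv2.resize(s['image'][205:285,185:285],None,fx=7,fy=7,interpolation=cv2.INTER_CUBIC))
E
```

```text
t 11.32 tcp [445.95 131.52  41.61] fwd 6.2 pitch -0.0 xz [-0. -0. -1.] F [ 0.01 -0.15 -1.97] M [-0.056  0.014  0.057] open 15.6
```

View pics/s9.png

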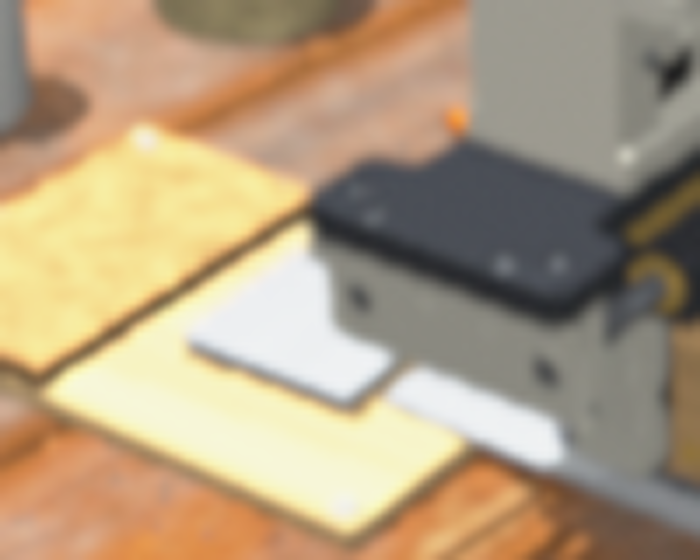

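Request:
send_rows(
  deltas=[
    {"dx":0,"dy":2,"dz":0,"ax":0,"ay":0,"az":0,"fingers":0},
    {"dx":0,"dy":2,"dz":0,"ax":0,"ay":0,"az":0,"fingers":0},
    {"dx":0,"dy":2,"dz":0,"ax":0,"ay":0,"az":0,"fingers":0},
    {"dx":0,"dy":1,"dz":0,"ax":0,"ay":0,"az":0,"fingers":0},
    {"dx":0,"dy":1,"dz":0,"ax":0,"ay":0,"az":0,"fingers":0},
    {"dx":0,"dy":1,"dz":0,"ax":0,"ay":0,"az":0,"fingers":0},
    {"dx":0,"dy":1,"dz":0,"ax":0,"ay":0,"az":0,"fingers":0},
    {"dx":0,"dy":1,"dz":0,"ax":0,"ay":0,"az":0,"fingers":0},
    {"dx":0,"dy":0.5,"dz":0,"ax":0,"ay":0,"az":0,"fingers":0},
  ],
)

```text
clock: 12.5
tool_pos: [0.4572, 0.1327, 0.0416]
orientation: [-68.6, 90.0, -152.4]
force: [-0.9, -1.3, -2.5]
opening: 0.0157
```

```bash
python3 - <<'E'
from h import *
show()
s=snap('scene');cv2.imwrite('pics/s10.png',cv2.resize(s['image'][205:285,185:285],None,fx=7,fy=7,interpolation=cv2.INTER_CUBIC))
E
```

```text
t 12.5 tcp [457.24 132.72  41.59] fwd 6.2 pitch -0.02 xz [-0. -0. -1.] F [-0.9  -1.35 -2.55] M [ 0.049  0.272 -0.003] open 15.7
```

View pics/s10.png

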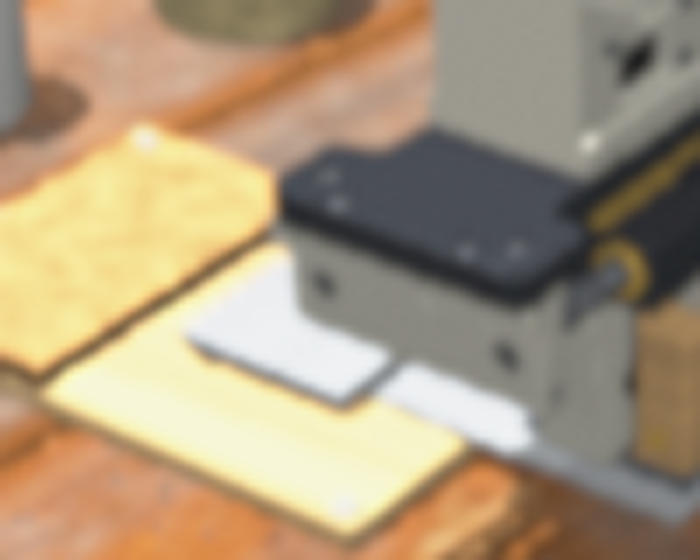

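Request:
send_rows(
  deltas=[
    {"dx":0,"dy":1,"dz":0,"ax":0,"ay":0,"az":0,"fingers":0},
    {"dx":0,"dy":1,"dz":0,"ax":0,"ay":0,"az":0,"fingers":0},
    {"dx":0,"dy":1,"dz":0,"ax":0,"ay":0,"az":0,"fingers":0},
    {"dx":0,"dy":1,"dz":0,"ax":0,"ay":0,"az":0,"fingers":0},
    {"dx":0,"dy":1,"dz":0,"ax":0,"ay":0,"az":0,"fingers":0},
    {"dx":0,"dy":1,"dz":0,"ax":0,"ay":0,"az":0,"fingers":0},
    {"dx":0,"dy":1,"dz":0,"ax":0,"ay":0,"az":0,"fingers":0},
    {"dx":0,"dy":1,"dz":0,"ax":0,"ay":0,"az":0,"fingers":0},
    {"dx":0,"dy":0,"dz":0,"ax":0,"ay":0,"az":0,"fingers":0},
  ],
)

```text
clock: 13.68
tool_pos: [0.4655, 0.1337, 0.0417]
orientation: [112.0, 90.0, 28.2]
force: [0.4, 0.3, -2.3]
opening: 0.0155
```

```bash
python3 - <<'E'
from h import *
show()
s=snap('scene');cv2.imwrite('pics/s11.png',cv2.resize(s['image'][205:285,185:285],None,fx=7,fy=7,interpolation=cv2.INTER_CUBIC))
s=snap('top');cv2.imwrite('pics/t11.png',cv2.resize(s['image'][150:240,190:260],None,fx=6.6,fy=6.6,interpolation=cv2.INTER_CUBIC))
E
```

```text
t 13.68 tcp [465.49 133.74  41.69] fwd 6.2 pitch 0.02 xz [ 0.  0. -1.] F [ 0.36  0.31 -2.27] M [-0.039  0.129  0.02 ] open 15.5
```

View pics/s11.png

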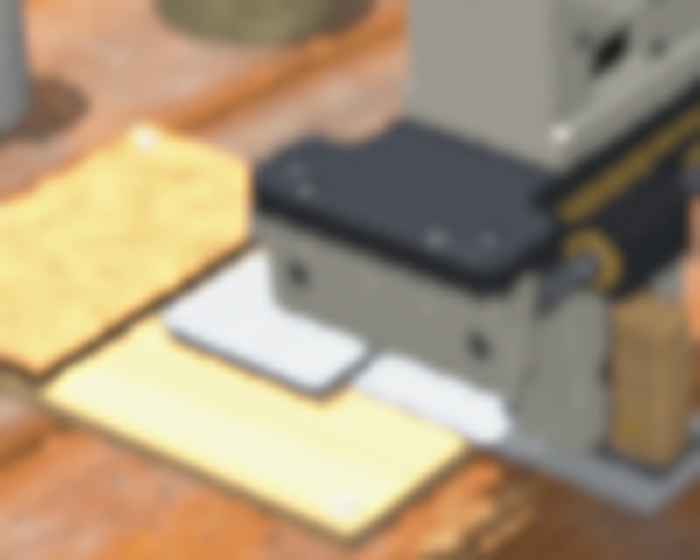

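View pics/t11.png

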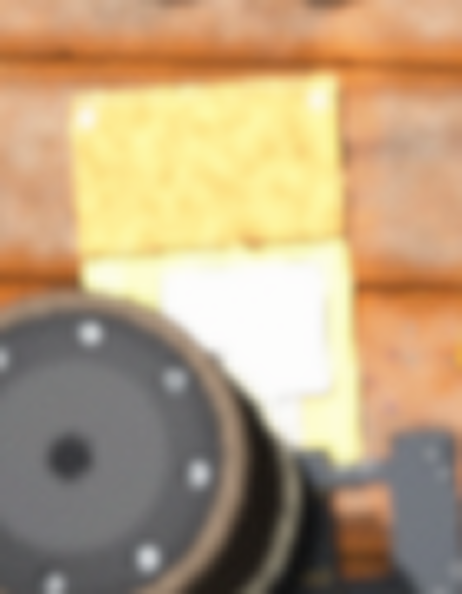

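```bash
python3 - <<'E'
from meas import *
xh=np.array([np.cos(np.radians(6.2)),np.sin(np.radians(6.2))])
def L(s,crop,k,a,b,z,w=2):
    a=[crop[0]+a[0]/k,crop[1]+a[1]/k];b=[crop[0]+b[0]/k,crop[1]+b[1]/k]
    p,d,r=edge(s['image'],a,b,w)
    P=[pt(s,*(p+d*t),z)[:2]*1000 for t in(-4,4)]
    e=P[1]-P[0]; ang=np.degrees(np.arctan2(e[1],e[0]))
    print(np.round(P,1).tolist(),'ang',ang.round(1),'along',[(q@xh).round(2) for q in P],'res',round(float(r),2),'px',p.round(1))
s=snap('scene');k=7;c=(185,205)
print('S plate far .0172');L(s,c,k,(165,320),(255,262),.0172,1.2)
print('S step');
L(s,c,k,(45,378),(160,303),.008,2);L(s,c,k,(45,378),(160,303),.0155,2)
im=s['image']; 
# profile across step left of plate
for t in np.linspace(-6,6,25):
    a=np.array([185+100/7,205+342/7]); n=np.array([.55,.83]); q=a+n*t
    v=[map_coordinates(im[:,:,ch].astype(float),[[q[1]],[q[0]]],order=1)[0] for ch in range(3)]
    print(round(t,1),np.round(v).astype(int), 'x@8',((pt(s,*q,.008)[:2]*1000)@xh).round(1),'x@15.5',((pt(s,*q,.0155)[:2]*1000)@xh).round(1))
s=snap('top');k=6.6;c=(190,150)
print('T plate far');L(s,c,k,(170,278),(320,262),.0172,1.2)
print('T step');L(s,c,k,(85,258),(340,242),.008,1.2)
E
```

```text
S plate far .0172
[[595.7, 171.4], [597.7, 151.1]] ang -84.4 along [np.float64(610.72), np.float64(610.51)] res 0.03 px [214.7 246.1]
S step
[[607.8, 201.3], [609.9, 181.9]] ang -83.9 along [np.float64(626.01), np.float64(625.97)] res 0.08 px [199.8 253.9]
[[598.5, 208.2], [600.6, 189.1]] ang -83.9 along [np.float64(617.53), np.float64(617.5)] res 0.08 px [199.8 253.9]
-6.0 [154 231 247] x@8 645.6 x@15.5 636.8
-5.5 [154 231 247] x@8 644.0 x@15.5 635.3
-5.0 [154 231 247] x@8 642.4 x@15.5 633.7
-4.5 [153 231 247] x@8 640.8 x@15.5 632.1
-4.0 [152 230 247] x@8 639.3 x@15.5 630.6
-3.5 [150 228 248] x@8 637.7 x@15.5 629.0
-3.0 [142 220 245] x@8 636.1 x@15.5 627.5
-2.5 [131 207 239] x@8 634.6 x@15.5 626.0
-2.0 [114 180 216] x@8 633.0 x@15.5 624.4
-1.5 [ 95 147 181] x@8 631.5 x@15.5 622.9
-1.0 [ 79 120 149] x@8 629.9 x@15.5 621.4
-0.5 [ 84 124 151] x@8 628.4 x@15.5 619.8
0.0 [101 145 175] x@8 626.8 x@15.5 618.3
0.5 [125 178 207] x@8 625.3 x@15.5 616.8
1.0 [150 211 233] x@8 623.8 x@15.5 615.3
1.5 [171 234 247] x@8 622.2 x@15.5 613.8
2.0 [181 239 248] x@8 620.7 x@15.5 612.3
2.5 [190 243 247] x@8 619.2 x@15.5 610.8
3.0 [193 243 247] x@8 617.7 x@15.5 609.3
3.5 [195 243 247] x@8 616.2 x@15.5 607.9
4.0 [196 243 247] x@8 614.7 x@15.5 606.4
4.5 [198 244 247] x@8 613.2 x@15.5 604.9
5.0 [199 244 247] x@8 611.7 x@15.5 603.5
5.5 [202 244 247] x@8 610.2 x@15.5 602.0
6.0 [205 245 247] x@8 608.7 x@15.5 600.5
T plate far
[[594.4, 157.7], [597.6, 134.0]] ang -82.3 along [np.float64(607.93), np.float64(608.55)] res 0.01 px [226.6 190.6]
T step
[[603.9, 177.9], [606.2, 153.9]] ang -84.5 along [np.float64(619.57), np.float64(619.29)] res 0.04 px [220.4 188. ]
```

Request:
send_rows(
  deltas=[
    {"dx":0,"dy":1,"dz":0,"ax":0,"ay":0,"az":0,"fingers":0},
    {"dx":0,"dy":1,"dz":0,"ax":0,"ay":0,"az":0,"fingers":0},
    {"dx":0,"dy":1,"dz":0,"ax":0,"ay":0,"az":0,"fingers":0},
    {"dx":0,"dy":1,"dz":0,"ax":0,"ay":0,"az":0,"fingers":0},
    {"dx":0,"dy":1,"dz":0,"ax":0,"ay":0,"az":0,"fingers":0},
    {"dx":0,"dy":1,"dz":0,"ax":0,"ay":0,"az":0,"fingers":0},
    {"dx":0,"dy":1,"dz":0,"ax":0,"ay":0,"az":0,"fingers":0},
    {"dx":0,"dy":0,"dz":0,"ax":0,"ay":0,"az":0,"fingers":0},
  ],
)

```text
clock: 14.88
tool_pos: [0.4725, 0.1344, 0.0416]
orientation: [108.1, 90.0, 24.3]
force: [0.5, 0.1, -2.2]
opening: 0.0158
```

```bash
cat > gap.py <<'E'
from meas import *
xh=np.array([np.cos(np.radians(6.2)),np.sin(np.radians(6.2))])
show()
s=snap('top')
def L(a,b,z,w=1.5):
    p,d,r=edge(s['image'],a,b,w); P=[pt(s,*(p+d*t),z)[:2]*1000 for t in(-4,4)]
    e=P[1]-P[0];print('ang',np.degrees(np.arctan2(e[1],e[0])).round(1),'along',[(q@xh).round(2) for q in P],'px',p.round(1),round(float(r),2))
import sys
sh=float(sys.argv[1])
k=6.6
f=lambda u,v:(190+u/k,150+v/k-sh/2.9)
L(f(170,278),f(320,262),.0172,1.0)
cv2.imwrite('pics/%s.png'%sys.argv[2],cv2.resize(s['image'][165:240,195:260],None,fx=8,fy=8,interpolation=cv2.INTER_CUBIC))
s=snap('scene');cv2.imwrite('pics/%ss.png'%sys.argv[2],cv2.resize(s['image'][205:285,185:285],None,fx=7,fy=7,interpolation=cv2.INTER_CUBIC))
E
python3 gap.py 7 g1
```

```text
t 14.88 tcp [472.46 134.44  41.65] fwd 6.2 pitch 0.01 xz [ 0.  0. -1.] F [ 0.47  0.06 -2.17] M [-0.162  0.163 -0.061] open 15.8
ang -82.7 along [np.float64(615.11), np.float64(615.57)] px [227.1 188.2] 0.03
```

View pics/g1.png

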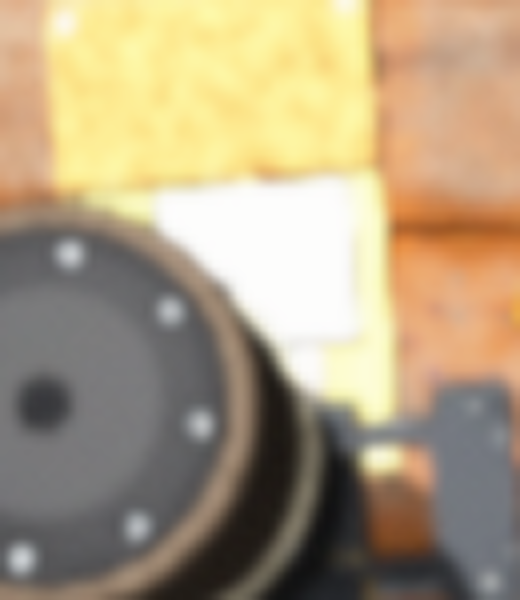

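View pics/g1s.png

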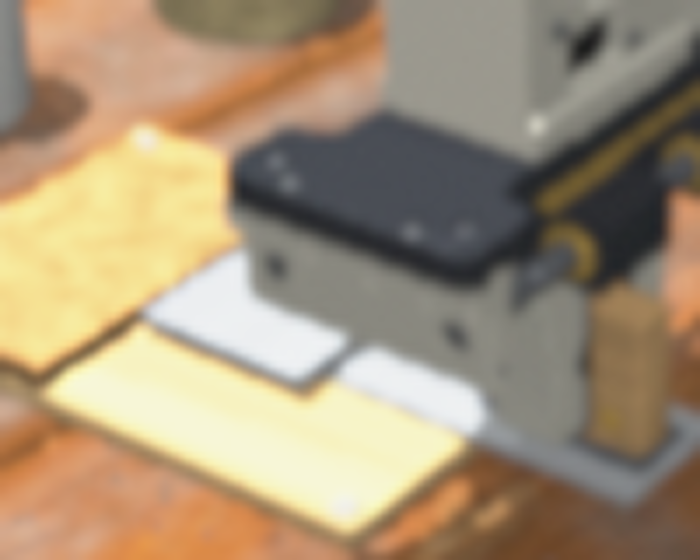

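Request:
send_rows(
  deltas=[
    {"dx":0,"dy":0.5,"dz":0,"ax":0,"ay":0,"az":0,"fingers":0},
    {"dx":0,"dy":0.5,"dz":0,"ax":0,"ay":0,"az":0,"fingers":0},
    {"dx":0,"dy":0.5,"dz":0,"ax":0,"ay":0,"az":0,"fingers":0},
    {"dx":0,"dy":0,"dz":0,"ax":0,"ay":0,"az":0,"fingers":0},
  ],
)

```text
clock: 15.48
tool_pos: [0.4738, 0.1345, 0.0417]
orientation: [-29.5, 90.0, -113.3]
force: [-1.6, 0.1, -1.5]
opening: 0.0158
```

Request:
send_rows(
  deltas=[
    {"dx":0,"dy":0.3,"dz":0,"ax":0,"ay":0,"az":0,"fingers":0},
    {"dx":0,"dy":0.2,"dz":0,"ax":0,"ay":0,"az":0,"fingers":0},
  ],
)

```text
clock: 15.72
tool_pos: [0.4742, 0.1346, 0.0416]
orientation: [-73.4, 90.0, -157.2]
force: [-1.4, 0.7, -0.9]
opening: 0.0158
```

Request:
send_rows(
  deltas=[
    {"dx":0,"dy":0.2,"dz":0,"ax":0,"ay":0,"az":0,"fingers":0},
    {"dx":0,"dy":0.2,"dz":0,"ax":0,"ay":0,"az":0,"fingers":0},
  ],
)

```text
clock: 15.98
tool_pos: [0.4746, 0.1346, 0.0416]
orientation: [-46.0, 90.0, -129.8]
force: [-1.9, 0.2, -1.6]
opening: 0.0159
```

Request:
send_rows(
  deltas=[
    {"dx":0,"dy":0.2,"dz":0,"ax":0,"ay":0,"az":0,"fingers":0},
    {"dx":0,"dy":0.2,"dz":0,"ax":0,"ay":0,"az":0,"fingers":0},
  ],
)

```text
clock: 16.23
tool_pos: [0.475, 0.1347, 0.0416]
orientation: [-53.9, 90.0, -137.7]
force: [-1.8, -0.1, -0.7]
opening: 0.0157
```

Request:
send_rows(
  deltas=[
    {"dx":0,"dy":0.2,"dz":0,"ax":0,"ay":0,"az":0,"fingers":0},
  ],
)

```text
clock: 16.35
tool_pos: [0.4753, 0.1347, 0.0417]
orientation: [66.8, 90.0, -17.0]
force: [-2.0, 0.4, -1.5]
opening: 0.0159
```

Request:
send_rows(
  deltas=[
    {"dx":0,"dy":0.2,"dz":0,"ax":0,"ay":0,"az":0,"fingers":0},
  ],
)

```text
clock: 16.48
tool_pos: [0.4755, 0.1347, 0.0417]
orientation: [112.3, 90.0, 28.5]
force: [-0.7, -0.4, -0.9]
opening: 0.016
```

Request:
send_rows(
  deltas=[
    {"dx":0,"dy":0.2,"dz":0,"ax":0,"ay":0,"az":0,"fingers":0},
    {"dx":0,"dy":0.2,"dz":0,"ax":0,"ay":0,"az":0,"fingers":0},
  ],
)

```text
clock: 16.73
tool_pos: [0.4758, 0.1348, 0.0416]
orientation: [-30.1, 90.0, -113.9]
force: [-1.5, -1.1, -0.8]
opening: 0.0161
```

Request:
send_rows(
  deltas=[
    {"dx":0,"dy":0.2,"dz":0,"ax":0,"ay":0,"az":0,"fingers":0},
    {"dx":0,"dy":0.2,"dz":0,"ax":0,"ay":0,"az":0,"fingers":0},
  ],
)

```text
clock: 16.98
tool_pos: [0.4763, 0.1348, 0.0417]
orientation: [120.5, 90.0, 36.7]
force: [-1.3, -0.4, -0.7]
opening: 0.0156
```

```bash
python3 gap.py 11 g2
```

```text
t 16.98 tcp [476.27 134.82  41.65] fwd 6.2 pitch 0.0 xz [ 0.  0. -1.] F [-1.33 -0.36 -0.66] M [-0.162  0.481  0.029] open 15.6
ang -82.5 along [np.float64(619.05), np.float64(619.61)] px [226.5 186.9] 0.05
```

View pics/g2s.png

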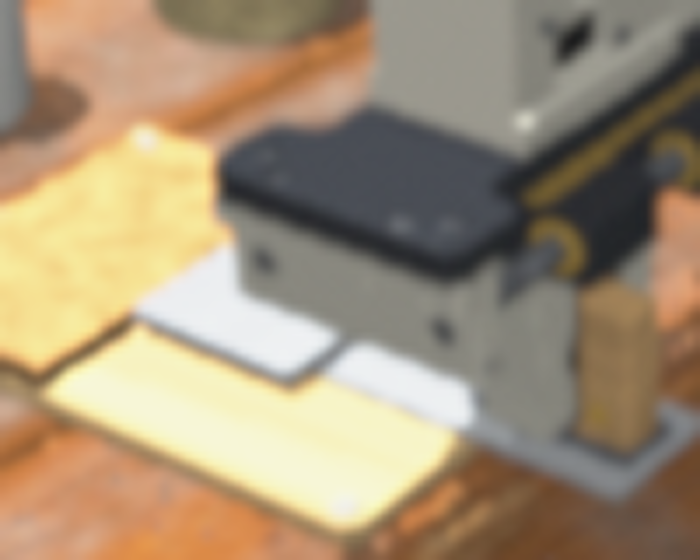

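View pics/g2.png

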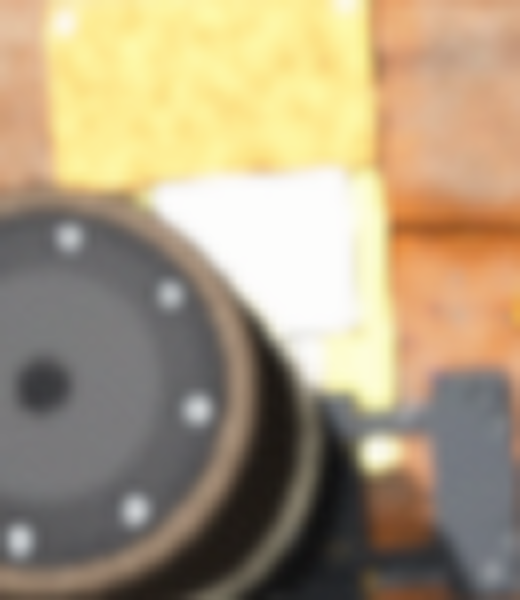

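Request:
send_rows(
  deltas=[
    {"dx":0,"dy":0.2,"dz":0,"ax":0,"ay":0,"az":0,"fingers":0},
    {"dx":0,"dy":0.2,"dz":0,"ax":0,"ay":0,"az":0,"fingers":0},
  ],
)

```text
clock: 17.32
tool_pos: [0.4766, 0.1349, 0.0416]
orientation: [141.6, 90.0, 57.8]
force: [-1.9, 0.2, -1.3]
opening: 0.0163
```

Request:
send_rows(
  deltas=[
    {"dx":0,"dy":0.2,"dz":0,"ax":0,"ay":0,"az":0,"fingers":0},
    {"dx":0,"dy":0.2,"dz":0,"ax":0,"ay":0,"az":0,"fingers":0},
  ],
)

```text
clock: 17.58
tool_pos: [0.4769, 0.1349, 0.0416]
orientation: [-78.6, 90.0, -162.4]
force: [-1.9, -0.8, -0.7]
opening: 0.0159
```

Request:
send_rows(
  deltas=[
    {"dx":0,"dy":0.2,"dz":0,"ax":0,"ay":0,"az":0,"fingers":0},
    {"dx":0,"dy":0.2,"dz":0,"ax":0,"ay":0,"az":0,"fingers":0},
  ],
)

```text
clock: 17.82
tool_pos: [0.477, 0.1348, 0.0416]
orientation: [-72.7, 90.0, -156.5]
force: [-5.5, 0.4, 1.9]
opening: 0.0158
```

Request:
send_rows(
  deltas=[
    {"dx":0,"dy":0,"dz":0,"ax":0,"ay":0,"az":0,"fingers":0},
  ],
)

```text
clock: 17.95
tool_pos: [0.477, 0.1348, 0.0416]
orientation: [-71.1, 90.0, -154.9]
force: [-5.4, 0.0, 0.9]
opening: 0.0162
```

```bash
python3 -c "
from h import *
show()"
```

```text
t 17.95 tcp [477.   134.78  41.57] fwd 6.19 pitch -0.04 xz [-0.001 -0.    -1.   ] F [-5.37  0.04  0.93] M [0.22  1.699 0.043] open 16.2
```

Request:
send_rows(
  deltas=[
    {"dx":-0.15,"dy":0.1,"dz":0,"ax":0,"ay":0,"az":0,"fingers":0},
    {"dx":0,"dy":0,"dz":0,"ax":0,"ay":0,"az":0,"fingers":0},
  ],
)

```text
clock: 18.2
tool_pos: [0.477, 0.1348, 0.0416]
orientation: [-71.3, 89.9, -155.1]
force: [-5.6, 0.6, 0.2]
opening: 0.0159
```

```bash
python3 -c "
from h import *
show()"
```

```text
t 18.2 tcp [477.05 134.76  41.62] fwd 6.19 pitch -0.05 xz [-0.001 -0.    -1.   ] F [-5.58  0.64  0.16] M [0.29  1.841 0.112] open 15.9
```

Request:
send_rows(
  deltas=[
    {"dx":-0.1,"dy":0.15,"dz":0,"ax":0,"ay":0,"az":0,"fingers":0},
    {"dx":0,"dy":0,"dz":0,"ax":0,"ay":0,"az":0,"fingers":0},
    {"dx":0,"dy":0,"dz":0,"ax":0,"ay":0,"az":0,"fingers":0},
  ],
)

```text
clock: 18.58
tool_pos: [0.4771, 0.1347, 0.0417]
orientation: [-72.2, 89.9, -156.1]
force: [-6.0, 1.0, 0.6]
opening: 0.0159
```

```bash
python3 gap.py 12 g3
```

```text
t 18.57 tcp [477.07 134.73  41.66] fwd 6.19 pitch -0.06 xz [-0.001 -0.    -1.   ] F [-6.05  1.03  0.6 ] M [0.326 1.95  0.06 ] open 15.9
ang -82.7 along [np.float64(620.21), np.float64(620.67)] px [227.1 186.5] 0.03
```

View pics/g3s.png

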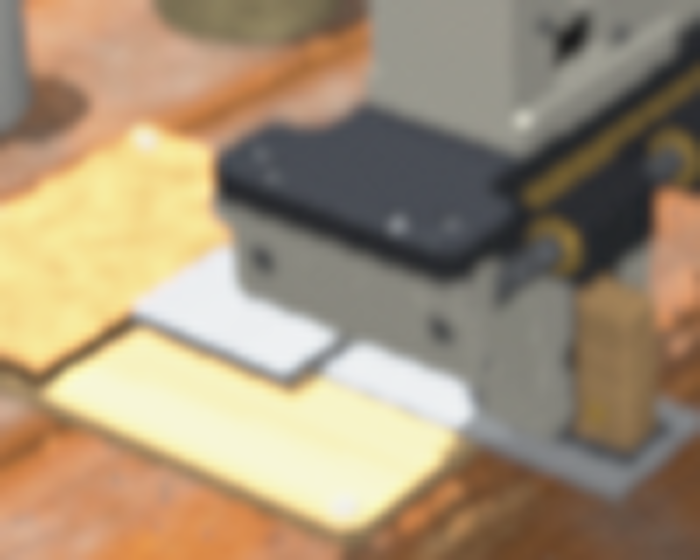

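Request:
send_rows(
  deltas=[
    {"dx":-0.05,"dy":0.1,"dz":0,"ax":0,"ay":0,"az":0,"fingers":0},
    {"dx":0,"dy":0,"dz":0,"ax":0,"ay":0,"az":0,"fingers":0},
    {"dx":0,"dy":0,"dz":0,"ax":0,"ay":0,"az":0,"fingers":0},
    {"dx":0,"dy":0,"dz":0,"ax":0,"ay":0,"az":0,"fingers":0},
    {"dx":0,"dy":0,"dz":0,"ax":0,"ay":0,"az":0,"fingers":0},
  ],
)

```text
clock: 19.3
tool_pos: [0.4771, 0.1347, 0.0417]
orientation: [-73.4, 89.9, -157.2]
force: [-5.3, 0.1, 0.3]
opening: 0.0162
```

```bash
python3 -c "
from h import *
show()"
```

```text
t 19.3 tcp [477.08 134.73  41.67] fwd 6.19 pitch -0.07 xz [-0.001 -0.001 -1.   ] F [-5.35  0.11  0.31] M [0.454 2.127 0.123] open 16.2
```

Request:
send_rows(
  deltas=[
    {"dx":0,"dy":-1.3,"dz":0,"ax":0,"ay":0,"az":0,"fingers":0},
    {"dx":0,"dy":-2,"dz":0,"ax":0,"ay":0,"az":0,"fingers":0},
    {"dx":0,"dy":0,"dz":0,"ax":0,"ay":0,"az":0,"fingers":0},
    {"dx":-1.2,"dy":0,"dz":0,"ax":0,"ay":0,"az":0,"fingers":0},
    {"dx":-1.5,"dy":0,"dz":0,"ax":0,"ay":0,"az":0,"fingers":0},
    {"dx":-1.5,"dy":0,"dz":0,"ax":0,"ay":0,"az":0,"fingers":0},
    {"dx":0,"dy":0,"dz":0,"ax":0,"ay":0,"az":0,"fingers":0},
  ],
)

```text
clock: 20.18
tool_pos: [0.4746, 0.1347, 0.0463]
orientation: [123.8, 90.0, 40.0]
force: [0.4, -0.5, -2.5]
opening: 0.0158
```

```bash
python3 gap.py 12 g4
```

```text
t 20.18 tcp [474.56 134.68  46.29] fwd 6.2 pitch 0.01 xz [ 0.  0. -1.] F [ 0.41 -0.54 -2.48] M [-0.022 -0.036 -0.021] open 15.8
ang -82.7 along [np.float64(620.14), np.float64(620.62)] px [227.1 186.5] 0.05
```

View pics/g4s.png

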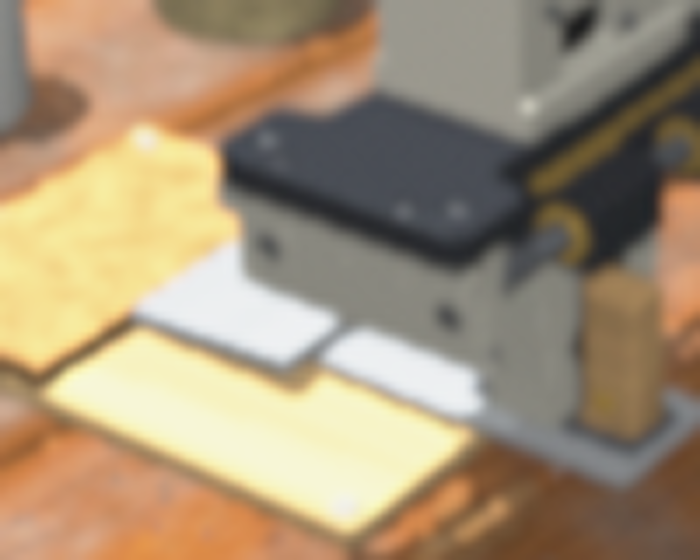

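Request:
send_rows(
  deltas=[
    {"dx":-2,"dy":0,"dz":0,"ax":0,"ay":0,"az":0,"fingers":0},
    {"dx":-3,"dy":0.2,"dz":0,"ax":0,"ay":0,"az":0,"fingers":0},
    {"dx":-3,"dy":0.3,"dz":0,"ax":0,"ay":0,"az":0,"fingers":0},
    {"dx":-3,"dy":0.4,"dz":0,"ax":0,"ay":0,"az":0,"fingers":0},
    {"dx":-3,"dy":0.5,"dz":0,"ax":0,"ay":0,"az":0,"fingers":0},
    {"dx":0,"dy":0,"dz":0,"ax":0,"ay":0,"az":0,"fingers":0},
  ],
)

```text
clock: 21.02
tool_pos: [0.4759, 0.1348, 0.0604]
orientation: [133.7, 90.0, 49.9]
force: [0.3, 1.3, -2.9]
opening: 0.0155
```

```bash
python3 gap.py 12 g5
```

```text
t 21.02 tcp [475.92 134.83  60.4 ] fwd 6.19 pitch 0.01 xz [ 0.  0. -1.] F [ 0.29  1.26 -2.94] M [-0.037  0.094  0.058] open 15.5
ang -82.7 along [np.float64(619.63), np.float64(620.08)] px [226.5 186.8] 0.07
```

View pics/g5s.png

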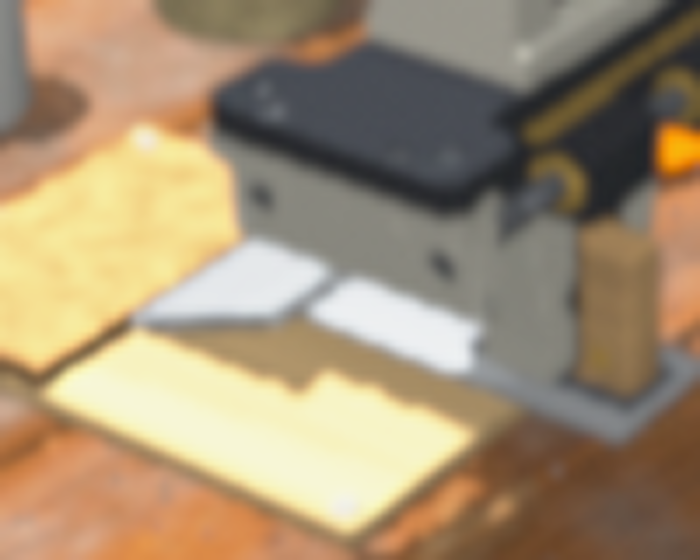

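Request:
send_rows(
  deltas=[
    {"dx":-2.9,"dy":1.0,"dz":0,"ax":0,"ay":0,"az":0,"fingers":0},
    {"dx":-2.8,"dy":1.1,"dz":0,"ax":0,"ay":0,"az":0,"fingers":0},
    {"dx":-2.7,"dy":1.2,"dz":0,"ax":0,"ay":0,"az":0,"fingers":0},
    {"dx":-2.5,"dy":1.4,"dz":0,"ax":0,"ay":0,"az":0,"fingers":0},
    {"dx":-2.5,"dy":1.7,"dz":0,"ax":0,"ay":0,"az":0,"fingers":0},
    {"dx":-2.5,"dy":1.8,"dz":0,"ax":0,"ay":0,"az":0,"fingers":0},
    {"dx":-2.4,"dy":1.9,"dz":0,"ax":0,"ay":0,"az":0,"fingers":0},
    {"dx":0,"dy":0,"dz":0,"ax":0,"ay":0,"az":0,"fingers":0},
  ],
)

```text
clock: 22.12
tool_pos: [0.4863, 0.136, 0.0787]
orientation: [115.3, 90.0, 31.5]
force: [-0.9, -0.1, -1.8]
opening: 0.0159
```

```bash
python3 gap.py 12 g6
```

```text
t 22.12 tcp [486.27 136.02  78.67] fwd 6.19 pitch 0.03 xz [ 0.  0. -1.] F [-0.86 -0.07 -1.75] M [-0.101  0.2   -0.022] open 15.9
ang -82.9 along [np.float64(619.34), np.float64(619.73)] px [224.7 187. ] 0.03
```

View pics/g6s.png

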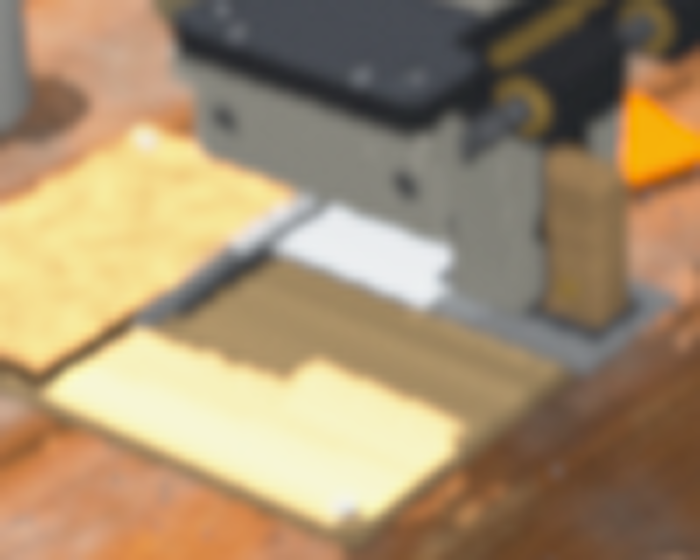

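Request:
send_rows(
  deltas=[
    {"dx":-2.2,"dy":2.1,"dz":0,"ax":0,"ay":0,"az":0,"fingers":0},
    {"dx":-2.1,"dy":2.2,"dz":0,"ax":0,"ay":0,"az":0,"fingers":0},
    {"dx":-1.9,"dy":2.4,"dz":0,"ax":0,"ay":0,"az":0,"fingers":0},
    {"dx":-1.7,"dy":2.5,"dz":0,"ax":0,"ay":0,"az":0,"fingers":0},
    {"dx":-1.6,"dy":2.6,"dz":0,"ax":0,"ay":0,"az":0,"fingers":0},
    {"dx":-1.4,"dy":2.7,"dz":0,"ax":0,"ay":0,"az":0,"fingers":0},
    {"dx":-1.2,"dy":2.8,"dz":0,"ax":0,"ay":0,"az":0,"fingers":0},
    {"dx":-1.1,"dy":2.9,"dz":0,"ax":0,"ay":0,"az":0,"fingers":0},
    {"dx":-1.0,"dy":2.9,"dz":0,"ax":0,"ay":0,"az":0,"fingers":0},
    {"dx":0,"dy":0,"dz":0,"ax":0,"ay":0,"az":0,"fingers":0},
  ],
)

```text
clock: 23.48
tool_pos: [0.5092, 0.1384, 0.0927]
orientation: [95.1, 90.0, 11.3]
force: [-0.3, 0.1, -2.0]
opening: 0.0158
```

```bash
python3 - <<'E'
from h import *
show()
s=snap('scene');cv2.imwrite('pics/g7s.png',cv2.resize(s['image'][195:285,175:285],None,fx=6.6,fy=6.6,interpolation=cv2.INTER_CUBIC))
E
```

```text
t 23.48 tcp [509.18 138.42  92.68] fwd 6.19 pitch 0.01 xz [ 0.  0. -1.] F [-0.32  0.09 -1.97] M [ 0.005  0.01  -0.01 ] open 15.8
```

View pics/g7s.png

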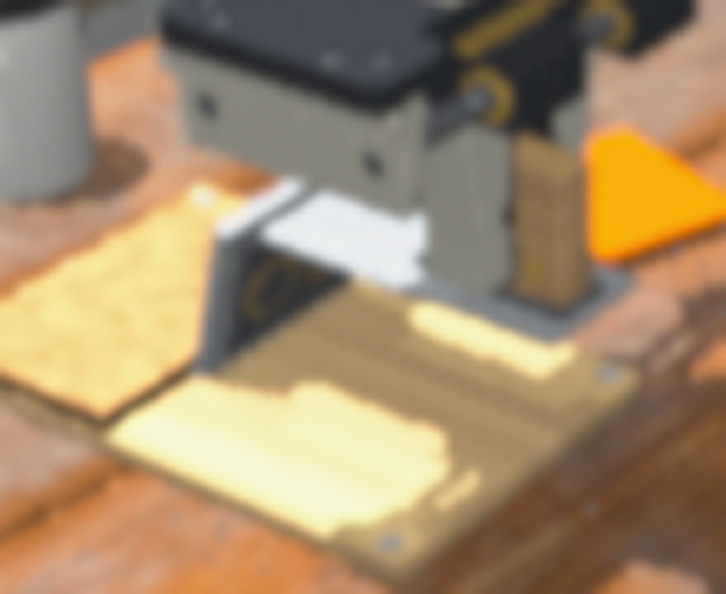

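Request:
send_rows(
  deltas=[
    {"dx":-0.8,"dy":3,"dz":0,"ax":0,"ay":0,"az":0,"fingers":0},
    {"dx":-0.6,"dy":3,"dz":0,"ax":0,"ay":0,"az":0,"fingers":0},
    {"dx":-0.4,"dy":3,"dz":0,"ax":0,"ay":0,"az":0,"fingers":0},
    {"dx":-0.2,"dy":3,"dz":0,"ax":0,"ay":0,"az":0,"fingers":0},
    {"dx":0,"dy":2,"dz":0,"ax":0,"ay":0,"az":0,"fingers":0},
    {"dx":0,"dy":2,"dz":0,"ax":0,"ay":0,"az":0,"fingers":0},
    {"dx":0,"dy":0,"dz":0,"ax":0,"ay":0,"az":0,"fingers":0},
  ],
)

```text
clock: 24.4
tool_pos: [0.5249, 0.1401, 0.0946]
orientation: [-53.0, 90.0, -136.8]
force: [-0.6, 0.5, -1.7]
opening: 0.016
```

```bash
python3 - <<'E'
from h import *
show()
s=snap('scene');cv2.imwrite('pics/g8s.png',cv2.resize(s['image'][195:285,175:285],None,fx=6.6,fy=6.6,interpolation=cv2.INTER_CUBIC))
E
```

```text
t 24.4 tcp [524.87 140.08  94.6 ] fwd 6.2 pitch -0.01 xz [-0. -0. -1.] F [-0.63  0.51 -1.7 ] M [-0.049  0.011 -0.06 ] open 16.0
```

View pics/g8s.png

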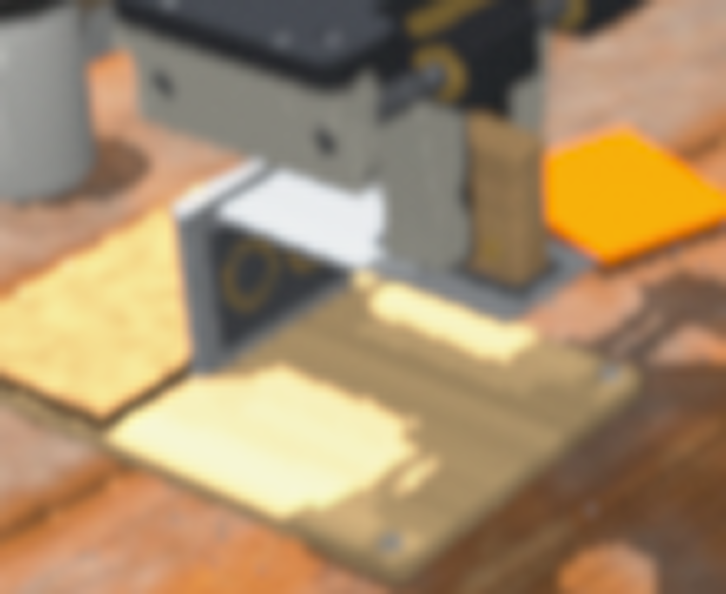

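Request:
send_rows(
  deltas=[
    {"dx":0,"dy":2,"dz":0,"ax":0,"ay":0,"az":0,"fingers":0},
    {"dx":0,"dy":2,"dz":0,"ax":0,"ay":0,"az":0,"fingers":0},
    {"dx":0,"dy":2,"dz":0,"ax":0,"ay":0,"az":0,"fingers":0},
    {"dx":0.2,"dy":2,"dz":0,"ax":0,"ay":0,"az":0,"fingers":0},
    {"dx":0.4,"dy":2,"dz":0,"ax":0,"ay":0,"az":0,"fingers":0},
    {"dx":0.5,"dy":2,"dz":0,"ax":0,"ay":0,"az":0,"fingers":0},
    {"dx":0,"dy":0,"dz":0,"ax":0,"ay":0,"az":0,"fingers":0},
  ],
)

```text
clock: 25.32
tool_pos: [0.5369, 0.1414, 0.0935]
orientation: [-46.4, 90.0, -130.2]
force: [-0.5, -0.2, -1.7]
opening: 0.0161
```

```bash
python3 - <<'E'
from h import *
show()
s=snap('scene');cv2.imwrite('pics/g9s.png',cv2.resize(s['image'][195:285,175:285],None,fx=6.6,fy=6.6,interpolation=cv2.INTER_CUBIC))
E
```

```text
t 25.32 tcp [536.86 141.39  93.45] fwd 6.19 pitch -0.0 xz [-0. -0. -1.] F [-0.53 -0.16 -1.66] M [-0.068  0.    -0.011] open 16.1
```

View pics/g9s.png

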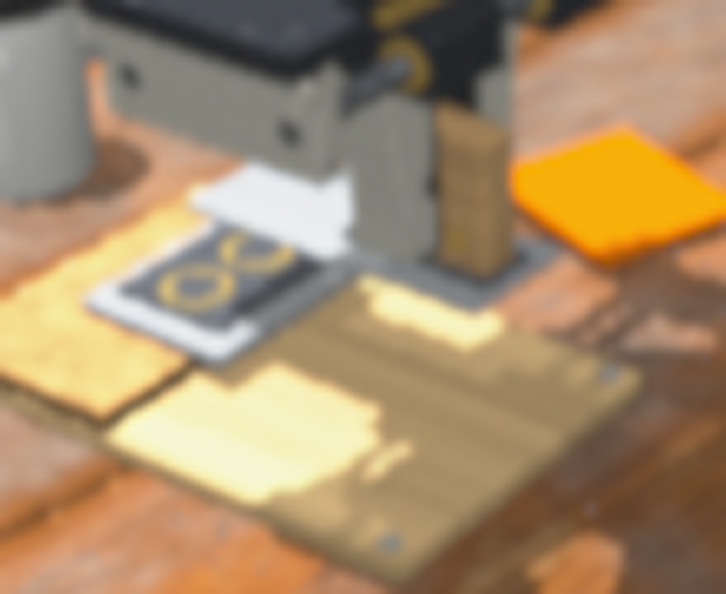

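Request:
send_rows(
  deltas=[
    {"dx":-10,"dy":-5,"dz":0,"ax":0,"ay":0,"az":0,"fingers":0},
    {"dx":-20,"dy":-10,"dz":0,"ax":0,"ay":0,"az":0,"fingers":0},
    {"dx":-10,"dy":-10,"dz":15,"ax":0,"ay":0,"az":0,"fingers":0},
    {"dx":0,"dy":-5,"dz":35,"ax":0,"ay":0,"az":0,"fingers":0},
    {"dx":0,"dy":-5,"dz":40,"ax":0,"ay":0,"az":0,"fingers":0},
    {"dx":0,"dy":-5,"dz":40,"ax":0,"ay":0,"az":0,"fingers":0},
    {"dx":0,"dy":-5,"dz":40,"ax":0,"ay":0,"az":0,"fingers":0},
    {"dx":0,"dy":-5,"dz":40,"ax":0,"ay":0,"az":0,"fingers":0},
    {"dx":0,"dy":0,"dz":40,"ax":0,"ay":0,"az":0,"fingers":0},
    {"dx":0,"dy":0,"dz":25,"ax":0,"ay":0,"az":0,"fingers":0},
    {"dx":0,"dy":0,"dz":10,"ax":0,"ay":0,"az":0,"fingers":0},
  ],
)

```text
clock: 26.75
tool_pos: [0.517, -0.149, 0.1338]
orientation: [123.4, 90.0, 39.5]
force: [1.2, 0.1, -2.6]
opening: 0.0155
```

Request:
send_rows(
  deltas=[
    {"dx":0,"dy":0,"dz":0,"ax":0.84,"ay":0,"az":0,"fingers":0},
    {"dx":0,"dy":0,"dz":0,"ax":1,"ay":0,"az":0,"fingers":0},
    {"dx":0,"dy":0,"dz":0,"ax":1,"ay":0,"az":0,"fingers":0},
    {"dx":0,"dy":0,"dz":0,"ax":1,"ay":0,"az":0,"fingers":0},
    {"dx":0,"dy":0,"dz":0,"ax":1,"ay":0,"az":0,"fingers":0},
    {"dx":0,"dy":0,"dz":0,"ax":0,"ay":0,"az":0,"fingers":0},
    {"dx":0,"dy":0,"dz":0,"ax":0,"ay":0,"az":0,"fingers":0},
  ],
)

```text
clock: 27.62
tool_pos: [0.5176, -0.1472, 0.1337]
orientation: [152.7, 90.0, 44.8]
force: [-0.5, -0.2, -1.8]
opening: 0.0158
```

```bash
python3 - <<'E'
from h import *
show();plan((518,-147,37),-18)
s=snap('scene');cv2.imwrite('pics/h1s.png',cv2.resize(s['image'][170:280,160:400],None,fx=3.3,fy=3.3,interpolation=cv2.INTER_CUBIC))
s=snap('top');cv2.imwrite('pics/h1t.png',cv2.resize(s['image'][150:240,190:290],None,fx=6,fy=6,interpolation=cv2.INTER_CUBIC))
E
```

```text
t 27.62 tcp [ 517.58 -147.16  133.69] fwd -17.88 pitch 0.0 xz [ 0.  0. -1.] F [-0.5  -0.17 -1.83] M [-0.01  -0.013  0.004] open 15.8
turn units [ 0.024 -0.001 -0.001] then shift [96.7  0.3 -0.3]
```

View pics/h1s.png

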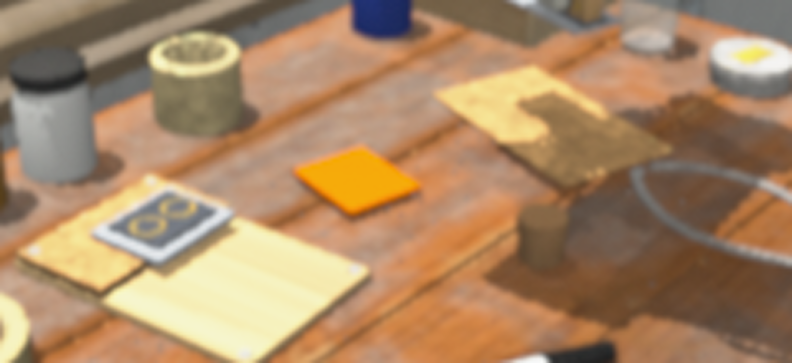

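View pics/h1t.png

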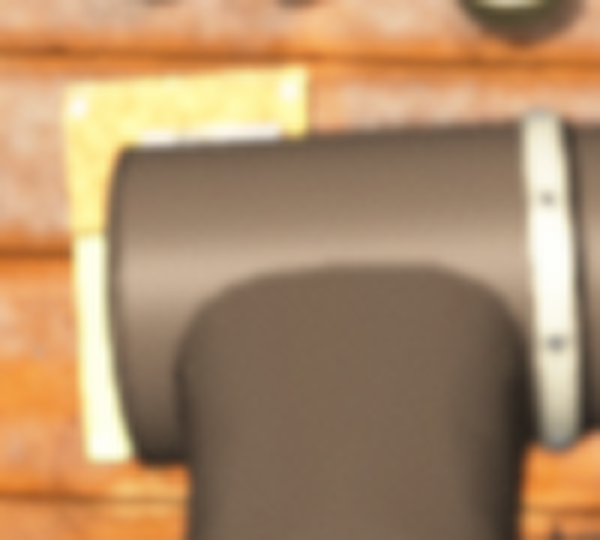

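```bash
python3 - <<'E'
from meas import *
s=snap('scene')
t=lambda L:[(160+a/3.3,170+b/3.3) for a,b in L]
cv2.imwrite('pics/h2.png',cv2.resize(s['image'][215:255,180:240],None,fx=12,fy=12,interpolation=cv2.INTER_CUBIC))
W=poly(s,t([(93,232),(167,184),(232,211),(157,262)]),.0215,1.5)
f=np.array([603.9,161.2]);a=np.radians(6.2);d=W.mean(0)-f
print('in step_foot',d@[np.cos(a),np.sin(a)],d@[-np.sin(a),np.cos(a)])
E
```

```text
px [[188.3000030517578, 240.5], [210.5, 226.60000610351562], [230.60000610351562, 234.0], [207.60000610351562, 249.3000030517578]] res [0.04, 0.4, 0.03, 0.06]
 W [[649.4, 187.1], [658.9, 117.5], [601.9, 110.8], [593.2, 183.1]] c [625.9 149.6]
   side 0 70.2 ang -82.3
   side 1 57.3 ang -173.2
   side 2 72.8 ang 96.9
   side 3 56.4 ang 4.1
in step_foot 20.57583589812498 -13.900385255697858
```

View pics/h2.png

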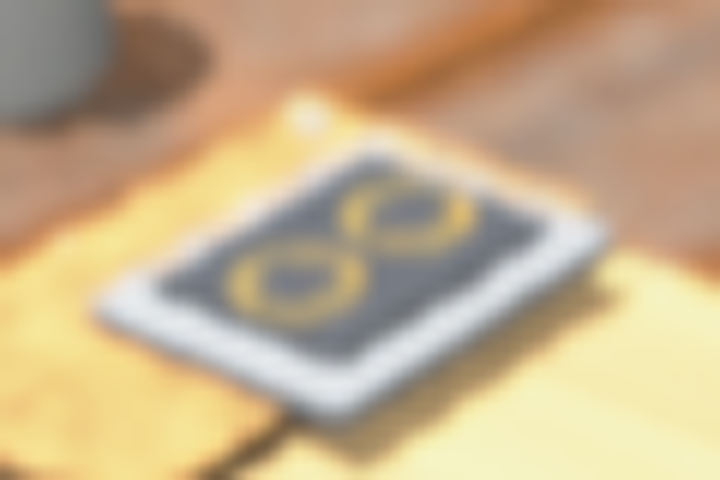

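Request:
send_rows(
  deltas=[
    {"dx":20,"dy":0,"dz":0,"ax":0.024,"ay":0,"az":0,"fingers":0},
    {"dx":30,"dy":0,"dz":0,"ax":0,"ay":0,"az":0,"fingers":0},
    {"dx":25,"dy":0,"dz":0,"ax":0,"ay":0,"az":0,"fingers":0},
    {"dx":13,"dy":0,"dz":0,"ax":0,"ay":0,"az":0,"fingers":0},
    {"dx":5,"dy":0,"dz":0,"ax":0,"ay":0,"az":0,"fingers":0},
    {"dx":0,"dy":0,"dz":0,"ax":0,"ay":0,"az":0,"fingers":0},
    {"dx":0,"dy":0,"dz":0,"ax":0,"ay":0,"az":0,"fingers":0},
    {"dx":0,"dy":0,"dz":0,"ax":0,"ay":0,"az":0,"fingers":0},
  ],
)

```text
clock: 28.78
tool_pos: [0.5183, -0.1473, 0.0413]
orientation: [109.7, 89.9, 1.6]
force: [-0.0, 0.4, -2.3]
opening: 0.016
```

```bash
python3 - <<'E'
from h import *
show()
s=snap('scene');cv2.imwrite('pics/h3.png',cv2.resize(s['image'][170:240,280:380],None,fx=7,fy=7,interpolation=cv2.INTER_CUBIC))
E
```

```text
t 28.77 tcp [ 518.26 -147.32   41.29] fwd -18.11 pitch 0.07 xz [ 0.001  0.    -1.   ] F [-0.    0.41 -2.31] M [-0.011  0.042 -0.015] open 16.0
```

View pics/h3.png

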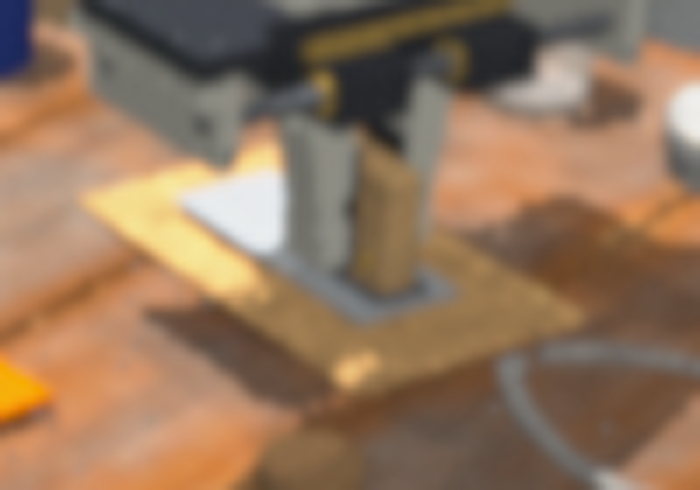

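Over the mat and level. Lower the last 4.5 mm gently.

Request:
send_rows(
  deltas=[
    {"dx":2.5,"dy":0,"dz":0,"ax":0,"ay":0,"az":0,"fingers":0},
    {"dx":1.2,"dy":0,"dz":0,"ax":0,"ay":0,"az":0,"fingers":0},
    {"dx":0.6,"dy":0,"dz":0,"ax":0,"ay":0,"az":0,"fingers":0},
    {"dx":0,"dy":0,"dz":0,"ax":0,"ay":0,"az":0,"fingers":0},
    {"dx":0,"dy":0,"dz":0,"ax":0,"ay":0,"az":0,"fingers":0},
  ],
)

```text
clock: 29.45
tool_pos: [0.5177, -0.1473, 0.0365]
orientation: [-34.4, 90.0, -142.5]
force: [-2.3, 1.2, 4.8]
opening: 0.0157
```

```bash
python3 -c "
from h import *
show()"
```

```text
t 29.45 tcp [ 517.7  -147.33   36.55] fwd -18.12 pitch -0.0 xz [-0. -0. -1.] F [-2.26  1.23  4.78] M [0.447 0.986 0.002] open 15.7
```

Request:
send_rows(
  deltas=[
    {"dx":-0.2,"dy":0,"dz":0,"ax":0,"ay":0,"az":0,"fingers":0.6},
    {"dx":0,"dy":0,"dz":0,"ax":0,"ay":0,"az":0,"fingers":0.6},
    {"dx":0,"dy":0,"dz":0,"ax":0,"ay":0,"az":0,"fingers":0.6},
    {"dx":0,"dy":0,"dz":0,"ax":0,"ay":0,"az":0,"fingers":0.6},
    {"dx":-5,"dy":0,"dz":0,"ax":0,"ay":0,"az":0,"fingers":0.6},
    {"dx":-15,"dy":0,"dz":0,"ax":0,"ay":0,"az":0,"fingers":0.6},
    {"dx":-30,"dy":0,"dz":0,"ax":0,"ay":0,"az":0,"fingers":0.6},
    {"dx":-30,"dy":0,"dz":0,"ax":0,"ay":0,"az":0,"fingers":0.6},
    {"dx":-30,"dy":0,"dz":0,"ax":0,"ay":0,"az":0,"fingers":0.6},
    {"dx":-20,"dy":0,"dz":0,"ax":0,"ay":0,"az":0,"fingers":0.6},
    {"dx":0,"dy":0,"dz":0,"ax":0,"ay":0,"az":0,"fingers":0.6},
    {"dx":0,"dy":0,"dz":0,"ax":0,"ay":0,"az":0,"fingers":0.6},
  ],
)

```text
clock: 30.95
tool_pos: [0.5175, -0.1473, 0.1667]
orientation: [152.3, 90.0, 44.1]
force: [-0.5, -0.4, -0.5]
opening: 0.0527
```

```bash
python3 - <<'E'
from meas import *
show()
s=snap('scene');cv2.imwrite('pics/h4.png',s['image'])
cv2.imwrite('pics/h5.png',cv2.resize(s['image'][170:250,280:380],None,fx=7,fy=7,interpolation=cv2.INTER_CUBIC))
E
```

```text
t 30.95 tcp [ 517.46 -147.28  166.65] fwd -18.13 pitch 0.01 xz [ 0.  0. -1.] F [-0.47 -0.41 -0.48] M [-0.011  0.053  0.013] open 52.7
```

View pics/h4.png

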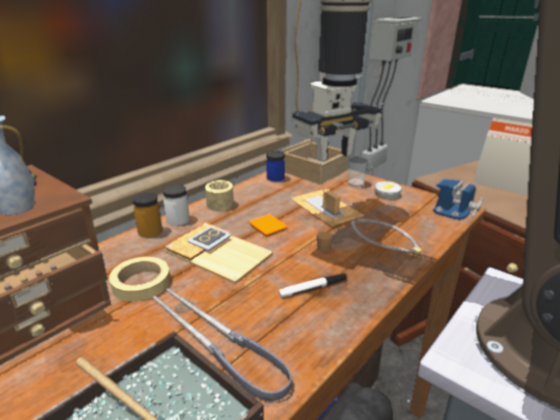

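View pics/h5.png

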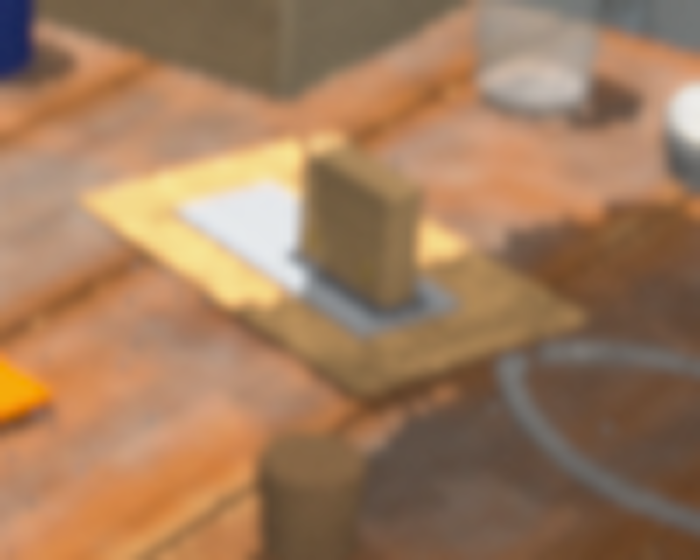

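Lifter flat on its mat, plate mould face up on the cork, gripper clear, bystanders unmoved (same pixels as in the first picture).

```bash
python3 -c "
from plant import ctrl
print(ctrl.close_job())"
```

```text
the job is handed in; nothing more can be done
None
```

The plate now lies mould face up on the raised cork, the lifter is back flat on its mat and released, and the job was handed in at about 31 s of the 69 s.

- **What I did:** I took the lifter by its grip, slid the blade under the plate's near edge and crept forward until the plate met the step. The wrist read about 5 to 6 N for more than a second there. I then backed off 3 mm, levered the plate up with a level blade and tipped it over the step.
- **Plate at the end:** by the scene camera its middle is about 21 mm beyond step_foot and 14 mm off the centre line, with both brass cavities showing. The top view of it was blocked by the arm. I judged it flat from the picture; its length came out at 57 mm against the true 60 mm.
- **Lifter at the end:** by the arm's reading at release, the grip is about 26 mm behind the mat's middle and 5 mm across. It stands flat in the picture.
- **Rest of the scene:** the gripper is clear, and the bystanders look unmoved in the scene picture; I did not measure them.

**Uncertain or in disagreement:**
- **Push force:** the wrist force during the push includes some blade drag on the bed (about 2 to 3 N downward), so the true force on the plate was probably nearer 5 N.
- **Gap to the step:** the two cameras differed by about 3 mm, so the step was found by feel.
- **Wrist moment:** while pushing, the moment reading was larger than the forces explain; I never worked out why.

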